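# Start a slide incubation: set the timer wheel and shut the chamber

### The job

Roll the black knurled timer wheel of the slide incubator by its edge until the digit 6 stands in the middle of its window, and close the open chamber lid so that the two shell halves meet edge to edge. Do not knock over or shove aside the things standing around the machine.

Things in the scene. Friction and masses are not known exactly. Their poses are not given: they have to be found in the camera images.
- incubator: White bench machine, fixed, 205 mm deep (x), 370 wide (y), 245 high. Origin on the bench under its middle; x from front (robot's side) to back, y to its left, z up. Left, y 30 to 185: timer console, panel sloped 35 degrees facing front and up, tower 245 high behind it from x = 36. Right, y -185 to 15: plinth 55 high carrying the open clamshell chamber.
- carry_handle (a point): Middle of the black carrying handle, a fixed bar 14 mm thick along the incubator's y, at (-5, 134, 222) mm in its frame, y 93 to 175, joined to the tower by an arm at each end. It stands over the knurled wheel and bars it from straight above: reach under it from the front with a leaning tool, about square to the sloped panel.
- wheel_axle (a point): On the timer wheel's axle, mid-width of its black knurled band; (0, 135, 65) mm in the incubator's frame, axle along its y. Band 34 mm wide, radius 52 over 36 ribs 3 high; 30 proud of the panel (its normal leans 35 degrees to the front), 9 proud of the window hood beside it. Pressed with 5 to 10 N by a shut gripper's tip and stroked along the slope, it rolls with the tip, slipping little.
- window (a point): Centre of the window, 24 mm along the slope by 36 wide, in the white hood beside the band (52 mm from the band's middle towards -y; hood face 43 from the axle), with a black index mark at half height on each side. In it shows one digit 0 to 9, black, 16 mm tall, on a white drum of radius 38 turning with the wheel; upright for a reader at the front.
- timer_wheel (a joint): Turn of the timer wheel, rad: digit d is centred in the window at 0.628 x d (6 at 3.770). Grows as the exposed edge is rolled up the slope, away from the front, towards the tower. Starts showing between 2 and 5. Stops just beyond 0 and 9. Friction (0.3 N at the edge) holds it where it is left; no clicks.
- lid_hinge (a point): Middle of the chamber's hinge line, which runs along the incubator's y; in the incubator's frame at (55, -95, 95) mm.
- lid_front (a point): Middle of the front top edge of the lid (upper shell half), on its outer face, 150 mm from the hinge line; moves with the lid.
- chamber_lid (a joint): Opening of the lid, rad: 0 shut, the grey shell halves meeting edge to edge; starts 0.8 to 1.15, front edge raised. The lid is a hollow half shell 150 mm (x) by 160 (y) by 35 high above the joint line, hinged at its back; shut, its top face is 130 above the bench. A stiff hinge (up to 5 N at the front edge) keeps it where it is left, so push it right down.
- wash_bottle: Bystander: white plastic bottle, 66 mm across, 180 mm tall, origin under its middle.
- stain_jar: Bystander: amber jar, 68 mm across, 100 mm tall, origin under its middle.
- beaker: Bystander: clear beaker, 72 mm across, 90 mm tall, origin under its middle.
- tip_rack: Bystander: blue pipette tip rack, 85 x 120 x 51 mm, origin under its middle.
- slide_box: Bystander: flat grey slide box, 80 x 100 x 30 mm, origin under its middle, in front of the machine.
- dish: Bystander: flat clear dish, 90 mm across, 14 mm high, origin under its middle, in front of the machine.
- phone: Bystander: black cordless telephone lying flat, 150 x 50 x 22 mm, origin under its middle.

How it is judged:
By the outcome, as a careful person would: the job done as asked, in the order asked, and still so for the second after the job is handed in, with the robot touching nothing.
It also fails if it takes over 61 s, if anything falls off the work surface, if the arm or the gripper's body presses on something with over 40 N, if the wrist force passes 120 N, or if a joint passes its speed limit or range.

### The arm

A 7-joint arm with a two-finger parallel gripper is mounted at the origin on the work surface. World frame = base frame: x ahead of the robot, y to its left, z up, the work surface at z = 0. Lengths are in m, angles in rad, forces in N, time in s.
With the tool pointing down it reaches from about 0.35 to 0.9 m from the base axis. Payload 7.2 kg.
Tool frame: the origin (TCP) lies at the very end of the fingers, on their centre line; the grasp point (between the pads) lies 19 mm behind it; z points along the fingers, y is the direction in which the jaws open and shut (so a half turn about z gives the same grasp; the last joint's range is limited). The gripper opens to 85 mm and grips with 20 to 120 N. Pads are 22 mm wide; open, the fingers measure 114 mm over their backs; the gripper's body (76 mm by 85 mm) begins 54 mm behind the grasp point. The pads swing forward as they close: fully open they stand 13 mm farther back than shut.
Start: joints at [1.064, 0.411, -0.013, 1.596, 0.006, 1.134, -0.082], TCP at [0.266, -0.566, 0.231] pointing down, gripper open.
Joint ranges: [-2.95, 2.95], [-0.29, 1.99], [-1.47, 1.44], [0.14, 2.54], [-1.03, 4.17], [0.13, 1.85], [-2.86, 2.86]. Speed limits (rad/s): [2.39, 2.39, 3.01, 3.01, 3.14, 3.14, 3.14].

### API

Orientations are given as a unit quaternion [x, y, z, w].
In Python, from workcell import ctrl gives the robot as it stands.
- The arm moves only by the tool carry_out, never from a script. Its argument "motion" is a list of rows, each a list of 3 entries, a list of its own where there are three numbers: the shift along the tool's x, y, z in units of 30 mm (1.0 is 30 mm), then the turn, a rotation vector about the tool's x, y, z in units of 5 degrees (1.0 is 5 degrees), then the finger opening in mm, from 0 to 85.4. In form: [[[dx, dy, dz], [rx, ry, rz], grip], ...]. A call has exactly 5 rows; each row shifts and turns the commanded pose from where the row before left it, along the tool's axes as they then stand; what a row does not reach is not made up. A row lasts 1/12 s, in which the tool goes at most 41.7 mm and 7.16 degrees, less where a joint would pass 70% of its speed; a pose out of reach is approached as far as the arm can. A call is refused whole if a number of a shift passes 1 or a number of a turn 1, either way. A call with a gripper value outside its range is refused whole. The fingers move at their own pace and stop on an object; the grip force is fixed at half the most. Time passes only in rows, so rows that do not move let the fingers close, or fill a call up. It gives the time, the measured TCP pose, the force and the opening at its end, in the units of the state.
- ctrl.sense(): the state, without advancing time (a new reading comes with each control period).
- ctrl.camera(name): name is "scene" or "top" or "wrist"; returns a dict with "pixels" (480x640x3 uint8, red, green, blue), "fovy" (degrees; the focal length in pixels is half the picture's height over the tangent of half this angle, whatever the lens; pixels are square), "cx", "cy" (the principal point, pixels), "dist_coeffs" ([k1, k2, p1, p2, k3] as OpenCV has them; the pictures are not rectified), "eye" and "rotation" of the camera in the world. Camera axes: x right, y up, looking along -z (the intrinsics and any distortion apply to the point x, -y, -z); pixel columns grow to the right and rows downward; lengths in m; the calibration is good to about 2 mm. A picture is of the moment at which its call begins. There is no depth.
- ctrl.finish_job(): hands the job in, once; it reports no verdict.
The state is a dict: "clock": time; "q": joint angles; "qvel": joint speeds; "tau": joint torques, N m; "ee_pos": TCP position; "ee_rot": TCP orientation; "wrist_force": force on the tool from outside, world axes, zero at the start; "moment": the same for the moment, N m; "gripper_width": finger opening in m.
Only numpy, scipy, OpenCV 4.12 (cv2) and the standard library are available. Lean on these libraries where they do the work, as an engineer would, in place of code of your own. Each camera call takes 0.05 s, during which the arm holds its last target.

## Working session

There is one attempt and no reset: what is moved stays moved. The work goes in short steps, Python scripts to look and compute and a tool call to move; the robot and the scene stay as the last step left them, time stands still between calls to the robot, and variables do not carry over. Pictures are saved under pics/ and viewed, and the job is handed in when it is done.

Besides the shell and the picture viewer there is one more tool, called after "Emit:" by a JSON object that holds its "op" and its "data". carry_out: Moves the arm, as the interface text tells. Its arguments: {"type":"object","properties":{"motion":{"type":"array","items":{"type":"array"}}},"required":["motion"]}

```bash
ls; mkdir -p pics; cat > h.py <<'E'
import numpy as np, cv2
from workcell import ctrl
from scipy.spatial.transform import Rotation as R
def snap(name,fn):
    c=ctrl.camera(name); cv2.imwrite('pics/'+fn,c['pixels'][:,:,::-1]); np.save('pics/'+fn[:-4]+'.npy',c,allow_pickle=True); return c
def load(fn): return np.load('pics/'+fn+'.npy',allow_pickle=True).item()
def K(c):
    f=240/np.tan(np.radians(c['fovy'])/2); return np.array([[f,0,c['cx']],[0,f,c['cy']],[0,0,1.]])
def rot(c):
    r=np.array(c['rotation'],float); return r if r.shape==(3,3) else R.from_quat(r).as_matrix()
def ray(c,uv):
    p=cv2.undistortPoints(np.array(uv,float).reshape(-1,1,2),K(c),np.array(c['dist_coeffs'],float)).reshape(-1,2)
    d=np.c_[p[:,0],-p[:,1],-np.ones(len(p))]@rot(c).T
    return np.array(c['eye']),d
def onz(c,uv,z):
    e,d=ray(c,uv); return e+d*((z-e[2])/d[:,2])[:,None]
def proj(c,P):
    P=np.atleast_2d(P); q=(P-np.array(c['eye']))@rot(c); q=q*[1,-1,-1]
    return cv2.projectPoints(q,np.zeros(3),np.zeros(3),K(c),np.array(c['dist_coeffs'],float))[0].reshape(-1,2)
E
python3 - <<'E'
from h import *
s=ctrl.sense();print(s)
for n in ['scene','top','wrist']:
    c=snap(n,n+'0.png');print(n,c['fovy'],c['cx'],c['cy'],c['dist_coeffs'],c['eye'],c['rotation'])
E
```

```text
pics
{'clock': 0.0, 'q': array([ 1.06380093,  0.41188031, -0.01271011,  1.59707222,  0.00561523,
        1.13429706, -0.08220283]), 'qvel': array([ 1.11906072e-03,  2.88567766e-04,  5.08766022e-04,  7.23111981e-04,
        1.42437497e-03,  1.37025105e-03, -4.54547973e-05]), 'tau': array([ 2.02054548e-05, -6.00606680e+01,  6.82040490e-01, -2.99402243e+01,
        1.37313595e-02,  1.05569215e-02, -9.15541776e-07]), 'ee_pos': array([ 0.2652706 , -0.56535019,  0.23045376]), 'ee_rot': array([ 9.76025491e-01,  2.17654736e-01, -2.39234951e-04, -7.74519444e-04]), 'wrist_force': array([0.49377869, 0.67653595, 0.5048629 ]), 'moment': array([ 0.02316426,  0.00348149, -0.02106977]), 'gripper_width': 0.08555298989007944}
scene 45.49895126101703 312.55356605045193 235.91105103155985 [-0.14320328  0.          0.          0.          0.        ] [0.73827395 0.93064224 1.07649886] [0.03789791 0.38641296 0.91437488 0.1147491 ]
top 49.56906492932828 317.1551559719818 239.14468577215712 [0.03322032 0.         0.         0.         0.        ] [0.39713564 0.02703379 1.33456298] [-0.04629495  0.04616843  0.70981796 -0.70134423]
wrist 68.47637387778555 324.54634068114683 245.39904192940804 [-0.03333076  0.          0.          0.          0.        ] [ 0.33615754 -0.53282982  0.37336896] [-0.13087394  0.0834485  -0.52978745  0.8338067 ]
```

View pics/scene0.png

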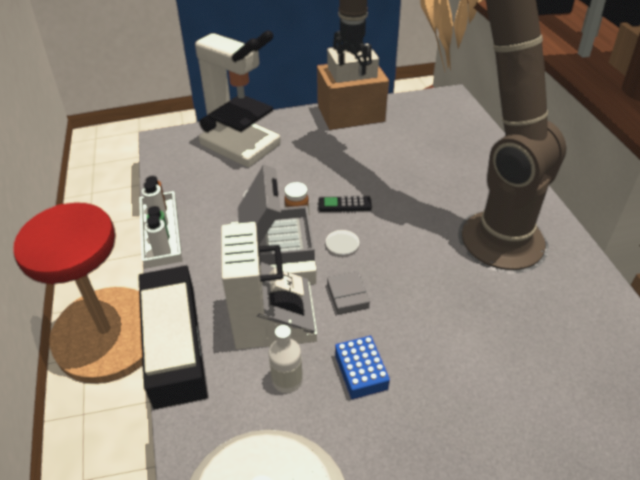

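View pics/top0.png

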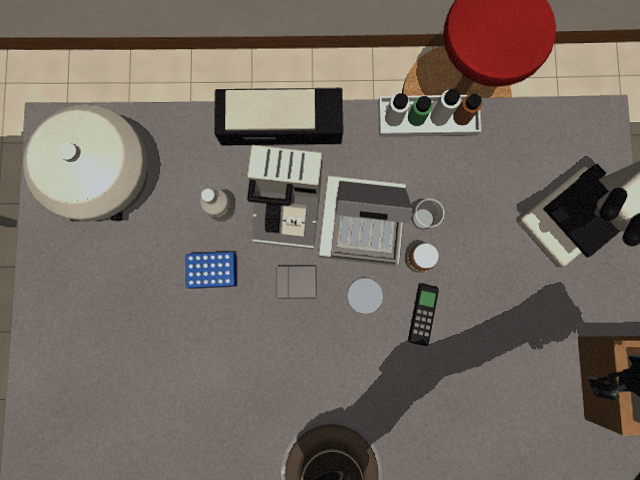

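View pics/wrist0.png

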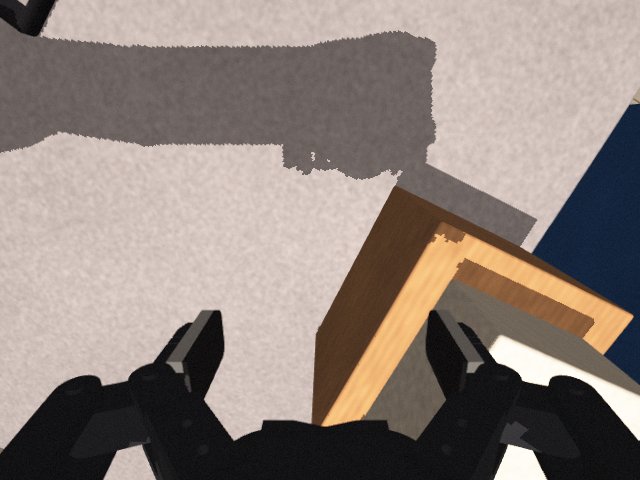

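The top view shows the machine at columns 250–410, rows 145–265, with digit "4" near (293,222). The lid is open, back right. I'll zoom in.

```bash
python3 - <<'E'
import cv2
a=cv2.imread('pics/top0.png')[130:290,235:435];cv2.imwrite('pics/z1.png',cv2.resize(a,None,fx=4,fy=3.75*1.0667,interpolation=cv2.INTER_CUBIC)[:600])
a=cv2.imread('pics/scene0.png')[155:355,210:360];cv2.imwrite('pics/z2.png',cv2.resize(a,None,fx=3,fy=3,interpolation=cv2.INTER_CUBIC))
E
```

```text
(no output)
```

View pics/z1.png

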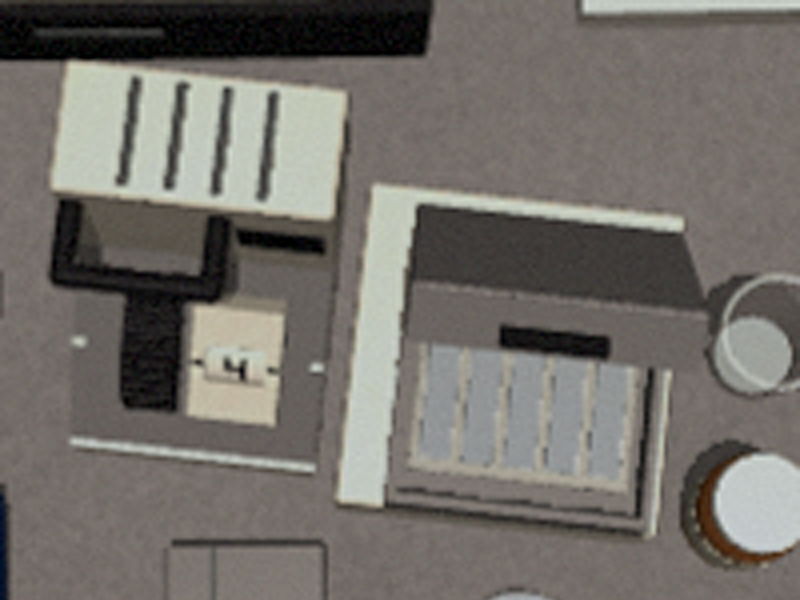

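View pics/z2.png

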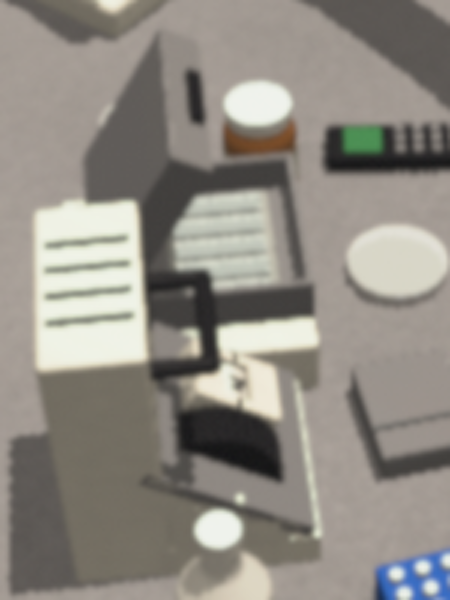

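The zoom shows digit 4 slightly below its index marks. It also shows the tower-top corners and plinth corners, so I can fit the machine pose by ray casting.

```bash
cat > pose.py <<'E'
from h import *
c=load('top0')
Z=lambda a:np.array(a,float)/4+[235-.375,130-.375]
tow=onz(c,Z([(66,62),(347,93),(332,219),(52,191)]),.245)
pl=onz(c,Z([(339,503),(653,535),(373,186)]),.055)
L=np.array([(102.5,185),(102.5,30),(36,30),(36,185),(-102.5,15),(-102.5,-185),(102.5,15)])/1e3
W=np.r_[tow,pl][:,:2]
lm,wm=L.mean(0),W.mean(0)
U,S,V=np.linalg.svd((L-lm).T@(W-wm)); Rm=(U@V).T
t=wm-Rm@lm; yaw=np.arctan2(Rm[1,0],Rm[0,0])
def w(p): p=np.asarray(p,float)/1e3; return np.r_[Rm@p[:2]+t,p[2]]
if __name__=='__main__':
    print(t,np.degrees(yaw)); print(((L@Rm.T+t)-W)*1e3)
    for n,p in dict(axle=(0,135,65),handle=(-5,134,222),hinge=(55,-95,95)).items(): print(n,w(p))
    s=load('scene0')
    for n,p in dict(tbl=(102.5,185,245),tfr=(36,30,245),tfl=(36,185,245),plfl=(-102.5,15,55),hl=(-5,175,222)).items(): print(n,proj(s,w(p)),proj(c,w(p)))
E
python3 pose.py
```

```text
[ 0.62279893 -0.00392343] -6.458349413741481
[[-1.85621983  1.67160656]
 [-0.28648898 -0.65538898]
 [ 3.03994267 -2.11079833]
 [ 3.36621732  1.8906106 ]
 [-2.35587676  1.26277522]
 [-2.74547064 -4.20537462]
 [ 0.83789622  2.14656955]]
axle [0.63798386 0.13021985 0.065     ]
handle [0.63290311 0.1297886  0.222     ]
hinge [ 0.66676421 -0.104507    0.095     ]
tbl [[223.78715526 277.71907928]] [[250.34833622 145.96569052]]
tfr [[253.36285508 220.80353655]] [[318.59237123 182.97601503]]
tfl [[257.72151266 274.09967582]] [[246.75020028 175.85277358]]
plfl [[317.50820502 268.53285242]] [[318.87615724 256.32982427]]
hl [[278.85397686 275.8962907 ]] [[250.53129331 197.22099582]]
```

```bash
cat >> pose.py <<'E'
from scipy.spatial.transform import Slerp
Rl=R.from_euler('z',yaw)
n=np.array([-np.sin(np.radians(35)),0,np.cos(np.radians(35))])
def tool(theta):  # lean about axle; theta>0 = rolled up-slope; tool x to the front
    a=np.radians(35-theta); nn=np.array([-np.sin(a),0,np.cos(a)]); z=-nn; y=np.array([0,1,0.]); x=np.cross(y,z)
    return Rl*R.from_matrix(np.c_[x,y,z]), Rl.apply(nn)
def wheel(theta,r,dy=0):
    Ro,nn=tool(theta); return w((0,135+dy,65))+nn*r/1e3, Ro
def plan(p0,R0,p1,R1,ncalls,grip=0):
    sl=Slerp([0,1],R.concatenate([R0,R1])); P,Q=np.array(p0,float),R0
    for k in range(1,ncalls+1):
        f=k/ncalls; pt=np.array(p0)+(np.array(p1)-p0)*f; Rt=sl(f)
        d=(Q.inv()*Rt).as_rotvec()/5; dr=R.from_rotvec(d)
        M=sum((dr**j).as_matrix() for j in range(5))
        s=np.linalg.solve(M,Q.inv().apply(pt-P))
        s=np.round(s/.03,2); d=np.round(np.degrees(d)/5,2)
        print('row x5',s.tolist(),d.tolist(),grip, 'end',np.round(pt,3))
        for j in range(5):
            P=P+Q.apply(s*.03); Q=Q*R.from_rotvec(np.radians(d*5))
    return P,Q
def now():
    s=ctrl.sense(); return s['ee_pos'],R.from_quat(s['ee_rot']),s
E
python3 - <<'E'
from pose import *
p,q,s=now()
print(q.as_matrix().round(3))
pt,Rt=wheel(0,125)
print(pt,Rt.as_matrix().round(3))
Rd=Rl*R.from_matrix(np.array([[-1,0,0],[0,1,0],[0,0,-1.]]).T)
P,Q=plan(p,q,[.42,-.2,.34],Rd*R.from_euler('z',0),6)
P,Q=plan(P,Q,[.45,.1,.32],Rd,3)
P,Q=plan(P,Q,pt,Rt,2)
E
```

```text
[[ 0.905  0.425 -0.001]
 [ 0.425 -0.905  0.001]
 [-0.    -0.001 -1.   ]]
[0.5667418  0.1382844  0.16739401] [[-0.814  0.112  0.57 ]
 [ 0.092  0.994 -0.065]
 [-0.574  0.    -0.819]]
row x5 [0.38, -0.24, -0.12] [-0.0, -0.0, -0.99] 0 end [ 0.291 -0.505  0.249]
row x5 [0.44, -0.05, -0.12] [-0.0, -0.0, -0.99] 0 end [ 0.317 -0.444  0.267]
row x5 [0.42, 0.13, -0.12] [0.0, -0.0, -0.99] 0 end [ 0.343 -0.383  0.285]
row x5 [0.33, 0.3, -0.12] [0.0, -0.0, -0.99] 0 end [ 0.368 -0.322  0.304]
row x5 [0.18, 0.41, -0.13] [0.0, -0.0, -0.99] 0 end [ 0.394 -0.261  0.322]
row x5 [-0.02, 0.44, -0.12] [0.0, -0.0, -0.99] 0 end [ 0.42 -0.2   0.34]
row x5 [0.01, 0.67, 0.05] [0.0, -0.0, 0.0] 0 end [ 0.43  -0.1    0.334]
row x5 [0.01, 0.67, 0.04] [0.0, -0.0, 0.0] 0 end [ 0.44  -0.     0.327]
row x5 [0.01, 0.67, 0.05] [0.0, -0.0, 0.0] 0 end [0.45 0.1  0.32]
row x5 [-0.31, 0.17, 0.55] [0.0, -0.7, 0.0] 0 end [0.508 0.119 0.244]
row x5 [-0.13, 0.17, 0.62] [0.0, -0.7, 0.0] 0 end [0.567 0.138 0.167]
```

Emit:
{"op": "carry_out", "data": {"motion": [[[0.38,-0.24,-0.12],[0,0,-0.99],0],[[0.38,-0.24,-0.12],[0,0,-0.99],0],[[0.38,-0.24,-0.12],[0,0,-0.99],0],[[0.38,-0.24,-0.12],[0,0,-0.99],0],[[0.38,-0.24,-0.12],[0,0,-0.99],0]]}}

```text
clock: 0.57
ee_pos: [0.2917, -0.5032, 0.2491]
ee_rot: [0.906, 0.424, 0.0, -0.0]
wrist_force: [-0.0, -0.0, -0.7]
gripper_width: 0.0257
```

Emit:
{"op": "carry_out", "data": {"motion": [[[0.44,-0.05,-0.12],[0,0,-0.99],0],[[0.44,-0.05,-0.12],[0,0,-0.99],0],[[0.44,-0.05,-0.12],[0,0,-0.99],0],[[0.44,-0.05,-0.12],[0,0,-0.99],0],[[0.44,-0.05,-0.12],[0,0,-0.99],0]]}}

```text
clock: 0.98
ee_pos: [0.3181, -0.4429, 0.2672]
ee_rot: [0.794, 0.608, 0.0, -0.0]
wrist_force: [-0.9, -0.1, 0.1]
gripper_width: 0.0003
```

Emit:
{"op": "carry_out", "data": {"motion": [[[0.42,0.13,-0.12],[0,0,-0.99],0],[[0.42,0.13,-0.12],[0,0,-0.99],0],[[0.42,0.13,-0.12],[0,0,-0.99],0],[[0.42,0.13,-0.12],[0,0,-0.99],0],[[0.42,0.13,-0.12],[0,0,-0.99],0]]}}

```text
clock: 1.4
ee_pos: [0.3433, -0.3825, 0.2852]
ee_rot: [0.645, 0.764, 0.0, -0.0]
wrist_force: [-0.7, -0.3, 0.1]
gripper_width: -0.0
```

Emit:
{"op": "carry_out", "data": {"motion": [[[0.33,0.3,-0.12],[0,0,-0.99],0],[[0.33,0.3,-0.12],[0,0,-0.99],0],[[0.33,0.3,-0.12],[0,0,-0.99],0],[[0.33,0.3,-0.12],[0,0,-0.99],0],[[0.33,0.3,-0.12],[0,0,-0.99],0]]}}

```text
clock: 1.82
ee_pos: [0.3692, -0.3214, 0.3032]
ee_rot: [0.466, 0.885, 0.0, -0.0]
wrist_force: [0.1, 0.1, -0.2]
gripper_width: 0.0003
```

Emit:
{"op": "carry_out", "data": {"motion": [[[0.18,0.41,-0.13],[0,0,-0.99],0],[[0.18,0.41,-0.13],[0,0,-0.99],0],[[0.18,0.41,-0.13],[0,0,-0.99],0],[[0.18,0.41,-0.13],[0,0,-0.99],0],[[0.18,0.41,-0.13],[0,0,-0.99],0]]}}

```text
clock: 2.23
ee_pos: [0.3944, -0.2598, 0.3228]
ee_rot: [0.266, 0.964, 0.0, -0.0]
wrist_force: [-0.6, 0.2, -0.1]
gripper_width: 0.0
```

Emit:
{"op": "carry_out", "data": {"motion": [[[-0.02,0.44,-0.12],[0,0,-0.99],0],[[-0.02,0.44,-0.12],[0,0,-0.99],0],[[-0.02,0.44,-0.12],[0,0,-0.99],0],[[-0.02,0.44,-0.12],[0,0,-0.99],0],[[-0.02,0.44,-0.12],[0,0,-0.99],0]]}}

```text
clock: 2.65
ee_pos: [0.4208, -0.1998, 0.3407]
ee_rot: [0.053, 0.999, 0.0, -0.0]
wrist_force: [0.5, 0.5, 0.5]
gripper_width: 0.0002
```

```bash
python3 - <<'E'
from pose import *
p,q,s=now()
print(p,q.as_matrix().round(3),s['q'].round(2),s['wrist_force'],s['clock'],s['gripper_width'])
pt,Rt=wheel(0,125)
Rd=Rl*R.from_matrix(np.array([[-1,0,0],[0,1,0],[0,0,-1.]]).T)
P,Q=plan(p,q,[.45,.1,.32],Rd,3)
P,Q=plan(P,Q,pt,Rt,2)
E
```

```text
[ 0.42082034 -0.19983333  0.34074589] [[-0.994  0.107 -0.   ]
 [ 0.107  0.994  0.   ]
 [ 0.     0.    -1.   ]] [ 0.9   0.1  -0.6   1.77  0.06  1.3   1.75] [0.47984092 0.51573801 0.49842722] 2.65 0.0001877927013669375
row x5 [0.01, 0.67, 0.05] [0.0, -0.0, 0.0] 0 end [ 0.431 -0.1    0.334]
row x5 [0.0, 0.67, 0.04] [0.0, -0.0, 0.01] 0 end [0.44  0.    0.327]
row x5 [0.01, 0.67, 0.05] [0.0, -0.0, 0.0] 0 end [0.45 0.1  0.32]
row x5 [-0.31, 0.17, 0.55] [0.0, -0.7, 0.0] 0 end [0.509 0.119 0.244]
row x5 [-0.12, 0.17, 0.62] [0.0, -0.7, 0.0] 0 end [0.567 0.138 0.167]
```

Tracking is precise. Next, across and into the leaning hover.

Emit:
{"op": "carry_out", "data": {"motion": [[[0.01,0.67,0.05],[0,0,0],0],[[0.01,0.67,0.05],[0,0,0],0],[[0.01,0.67,0.05],[0,0,0],0],[[0.01,0.67,0.05],[0,0,0],0],[[0.01,0.67,0.05],[0,0,0],0]]}}

```text
clock: 3.07
ee_pos: [0.4301, -0.0995, 0.3331]
ee_rot: [0.056, 0.998, -0.0, -0.0]
wrist_force: [0.9, -0.3, -0.6]
gripper_width: -0.0002
```

Emit:
{"op": "carry_out", "data": {"motion": [[[0,0.67,0.04],[0,0,0.01],0],[[0,0.67,0.04],[0,0,0.01],0],[[0,0.67,0.04],[0,0,0.01],0],[[0,0.67,0.04],[0,0,0.01],0],[[0,0.67,0.04],[0,0,0.01],0]]}}

```text
clock: 3.48
ee_pos: [0.4415, 0.0004, 0.3272]
ee_rot: [0.058, 0.998, -0.0, -0.0]
wrist_force: [0.1, 0.7, 0.3]
gripper_width: -0.0004
```

Emit:
{"op": "carry_out", "data": {"motion": [[[0.01,0.67,0.05],[0,0,0],0],[[0.01,0.67,0.05],[0,0,0],0],[[0.01,0.67,0.05],[0,0,0],0],[[0.01,0.67,0.05],[0,0,0],0],[[0.01,0.67,0.05],[0,0,0],0]]}}

```text
clock: 3.9
ee_pos: [0.4516, 0.1003, 0.3196]
ee_rot: [0.058, 0.998, -0.0, -0.0]
wrist_force: [0.1, -0.6, 0.1]
gripper_width: -0.0003
```

Emit:
{"op": "carry_out", "data": {"motion": [[[-0.31,0.17,0.55],[0,-0.7,0],0],[[-0.31,0.17,0.55],[0,-0.7,0],0],[[-0.31,0.17,0.55],[0,-0.7,0],0],[[-0.31,0.17,0.55],[0,-0.7,0],0],[[-0.31,0.17,0.55],[0,-0.7,0],0]]}}

```text
clock: 4.32
ee_pos: [0.5104, 0.1187, 0.2433]
ee_rot: [0.057, 0.987, -0.009, 0.153]
wrist_force: [1.2, -1.1, -0.1]
gripper_width: 0.0
```

```bash
python3 - <<'E'
from pose import *
p,q,s=now()
print(p,q.as_matrix().round(3),s['q'].round(2),s['wrist_force'],s['clock'],s['gripper_width'])
pt,Rt=wheel(0,125)
P,Q=plan(p,q,pt,Rt,1)
c=snap('wrist','w1.png')
E
```

```text
[0.51043593 0.11870066 0.24329842] [[-0.947  0.114  0.301]
 [ 0.109  0.993 -0.034]
 [-0.303  0.    -0.953]] [ 0.37  0.15 -0.86  2.01  0.4   0.8   0.74] [ 1.21859526 -1.09461999 -0.12652821] 4.3167 2.1189294784687515e-05
row x5 [-0.12, 0.17, 0.61] [-0.0, -0.69, -0.0] 0 end [0.567 0.138 0.167]
```

View pics/w1.png

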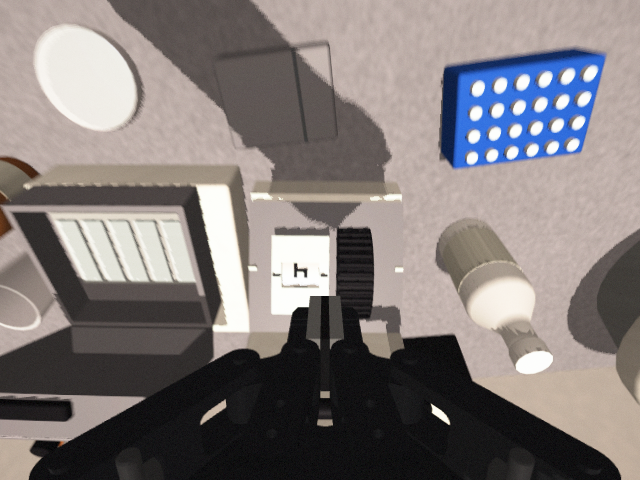

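The wrist view shows the window with an upside-down 4 at (300,271), index marks at (277,272) and (328,272), and the band at columns 336–373, rows 227–320. I'll check that against the pose.

```bash
python3 - <<'E'
from pose import *
c=load('w1')
A=np.array([0,135,65.])
u=np.array([np.cos(np.radians(35)),0,np.sin(np.radians(35))])
for nm,p in dict(band_top_R=A+52*n+[0,-17,0],band_top_L=A+52*n+[0,17,0],win=A+43*n+[0,-52,0],markR=A+43*n+[0,-72,0],markL=A+43*n+[0,-32,0],winup=A+43*n+[0,-52,0]+12*u,windn=A+43*n+[0,-52,0]-12*u,panR=A+22*n+[0,-105,0],panL=A+22*n+[0,50,0],drum=A+38*n+[0,-52,0],plfl=np.array([-102.5,15,55])).items(): print(nm,proj(c,w(p)).round(1))
b=cv2.imread('pics/w1.png')[215:330,240:410]; cv2.imwrite('pics/z3.png',cv2.resize(b,None,fx=4.5,fy=4.5,interpolation=cv2.INTER_CUBIC))
E
```

```text
band_top_R [[335.2 278.1]]
band_top_L [[372. 278.]]
win [[298.1 277.1]]
markR [[277.1 277.2]]
markL [[319.1 277.1]]
winup [[298.1 289.8]]
windn [[298.1 264.5]]
panR [[247.3 275.1]]
panL [[400.7 275. ]]
drum [[298.5 276.6]]
plfl [[224.3 181.6]]
```

View pics/z3.png

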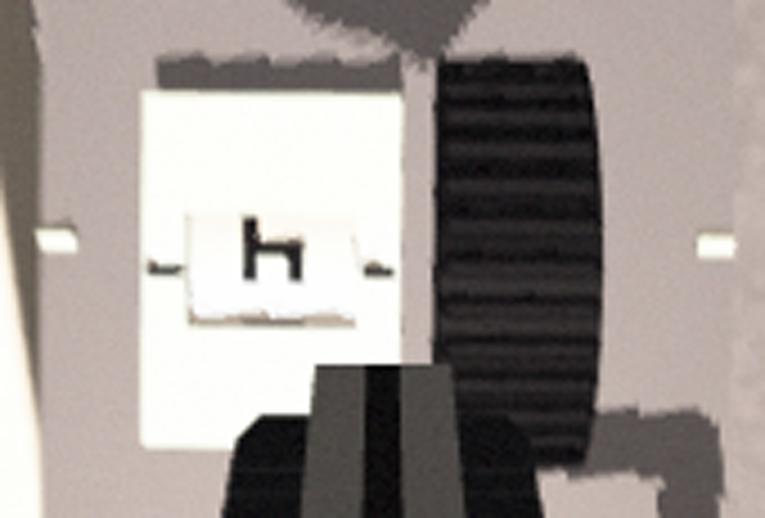

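```bash
cat >> pose.py <<'E'
t=t+Rm@np.array([-2.2,1.5])/1e3
def digit_theta(c,row):  # deg offset of drum point (r=38) from window normal, given row
    th=np.linspace(-40,40,801); P=[]
    for a in th:
        b=np.radians(35-a); P.append(w(np.array([0,83,65])+38*np.array([-np.sin(b),0,np.cos(b)])))
    uv=proj(c,np.array(P)); return th[np.argmin(abs(uv[:,1]-row))]
E
python3 - <<'E'
from pose import *
c=load('w1')
A=np.array([0,135,65.])
print(proj(c,w(A+43*n+[0,-52,0])), digit_theta(c,270.3),digit_theta(c,215+218/4.5),digit_theta(c,215+280/4.5))
p,q,s=now()
pt,Rt=wheel(0,100)
P,Q=plan(p,q,pt,Rt,1)
E
```

```text
[[299.57785531 275.37501513]] -6.600000000000001 -16.7 3.4000000000000057
row x5 [-0.14, 0.18, 0.75] [-0.0, -0.69, -0.0] 0 end [0.579 0.138 0.147]
```

```bash
python3 - <<'E'
from pose import *
p,q,s=now()
pt,Rt=wheel(-10,100)
P,Q=plan(p,q,pt,Rt,2)
pt,Rt=wheel(-20,62)
P,Q=plan(P,Q,pt,Rt,1)
E
```

```text
row x5 [-0.03, 0.09, 0.39] [-0.0, -0.55, -0.0] 0 end [0.538 0.129 0.188]
row x5 [0.07, 0.09, 0.39] [-0.0, -0.54, -0.0] 0 end [0.566 0.14  0.136]
row x5 [0.09, 0.0, 0.25] [-0.0, -0.4, -0.0] 0 end [0.586 0.138 0.101]
```

Emit:
{"op": "carry_out", "data": {"motion": [[[-0.03,0.09,0.39],[0,-0.55,0],0],[[-0.03,0.09,0.39],[0,-0.55,0],0],[[-0.03,0.09,0.39],[0,-0.55,0],0],[[-0.03,0.09,0.39],[0,-0.55,0],0],[[-0.03,0.09,0.39],[0,-0.55,0],0]]}}

```text
clock: 4.78
ee_pos: [0.5389, 0.1282, 0.192]
ee_rot: [0.056, 0.961, -0.016, 0.27]
wrist_force: [0.7, -0.6, 0.7]
gripper_width: 0.0001
```

Emit:
{"op": "carry_out", "data": {"motion": [[[0.07,0.09,0.39],[0,-0.54,0],0],[[0.07,0.09,0.39],[0,-0.54,0],0],[[0.07,0.09,0.39],[0,-0.54,0],0],[[0.07,0.09,0.39],[0,-0.54,0],0],[[0.07,0.09,0.39],[0,-0.54,0],0]]}}

```text
clock: 5.2
ee_pos: [0.5661, 0.1378, 0.142]
ee_rot: [0.054, 0.924, -0.023, 0.377]
wrist_force: [1.1, -1.5, 0.3]
gripper_width: 0.0002
```

Emit:
{"op": "carry_out", "data": {"motion": [[[0.09,0,0.25],[0,-0.4,0],0],[[0.09,0,0.25],[0,-0.4,0],0],[[0.09,0,0.25],[0,-0.4,0],0],[[0.09,0,0.25],[0,-0.4,0],0],[[0.09,0,0.25],[0,-0.4,0],0]]}}

```text
clock: 5.62
ee_pos: [0.5847, 0.1348, 0.1066]
ee_rot: [0.052, 0.888, -0.028, 0.456]
wrist_force: [0.8, -0.6, -0.5]
gripper_width: -0.0001
```

```bash
python3 - <<'E'
from pose import *
p,q,s=now()
print(p,wheel(-20,62)[0],q.as_matrix().round(3),s['q'].round(2),s['wrist_force'],s['clock'])
c=snap('wrist','w2.png'); snap('scene','s2.png')
b=cv2.imread('pics/s2.png')[130:400,180:420]; cv2.imwrite('pics/z4.png',cv2.resize(b,None,fx=2.2,fy=2.2,interpolation=cv2.INTER_CUBIC))
E
```

```text
[0.58473752 0.13477776 0.10664369] [0.58550142 0.1376704  0.10056174] [[-0.579  0.119  0.806]
 [ 0.067  0.993 -0.098]
 [-0.812 -0.002 -0.583]] [-0.13  0.57 -0.62  2.42  2.14  1.04 -1.1 ] [ 0.75642477 -0.57089471 -0.53421678] 5.6167
```

View pics/w2.png

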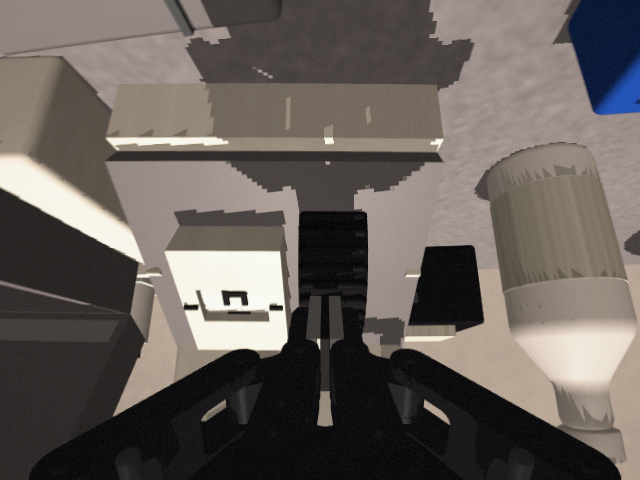

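View pics/z4.png

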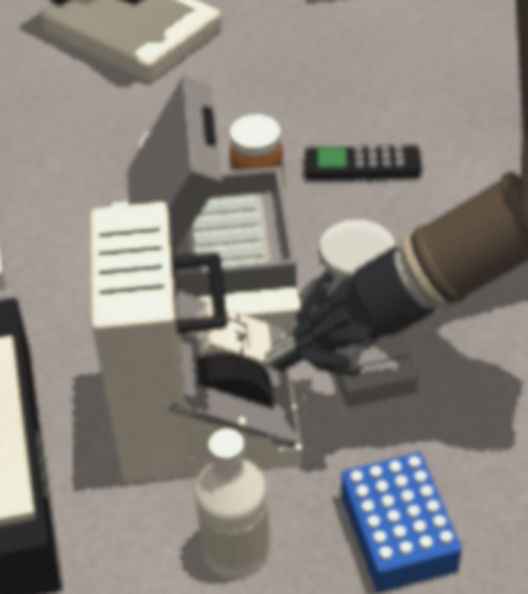

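The wrist view shows the fingertips (325,300) over the band (columns 299–367), with clearance from handle and bottle. The pose lags a little, so I'll compute the approach to the first contact.

```bash
cat >> pose.py <<'E'
def st():
    p,q,s=now(); A=w((0,135,65)); d=Rl.inv().apply(p-A)*1e3
    r=np.hypot(d[0],d[2]); th=35-np.degrees(np.arctan2(-d[0],d[2]))
    zt=Rl.inv().apply(q.as_matrix()[:,2]); lean=np.degrees(np.arctan2(zt[0],-zt[2]))
    f=q.inv().apply(s['wrist_force'])
    print('clk %.2f r %.1f pos_theta %.1f tool_theta %.1f dy %.1f'%(s['clock'],r,th,35-lean,d[1]),'Ftool',f.round(1),'q',s['q'].round(2),'err deg',)
    return p,q,s
E
python3 - <<'E'
from pose import *
p,q,s=st()
P,Q=plan(p,q,*wheel(-16,56),1)
P,Q=plan(P,Q,*wheel(-16,51),1)
E
```

```text
clk 5.72 r 65.5 pos_theta -18.2 tool_theta -19.0 dy -3.3 Ftool [ 0.2 -0.2 -0.4] q [-0.13  0.57 -0.62  2.42  2.14  1.04 -1.1 ] err deg
row x5 [-0.01, 0.02, 0.06] [-0.02, 0.12, 0.0] 0 end [0.593 0.137 0.1  ]
row x5 [-0.0, 0.0, 0.04] [0.0, 0.0, 0.0] 0 end [0.597 0.136 0.097]
```

Emit:
{"op": "carry_out", "data": {"motion": [[[0,0.02,0.06],[-0.02,0.12,0],0],[[0,0.02,0.06],[-0.02,0.12,0],0],[[0,0.02,0.06],[-0.02,0.12,0],0],[[0,0.02,0.06],[-0.02,0.12,0],0],[[0,0.02,0.06],[-0.02,0.12,0],0]]}}

```text
clock: 6.13
ee_pos: [0.5919, 0.1374, 0.1017]
ee_rot: [0.051, 0.901, -0.022, 0.431]
wrist_force: [-0.4, 1.3, -0.3]
gripper_width: 0.0004
```

```bash
python3 -c "
from pose import *
p,q,s=st()
plan(p,q,*wheel(-16,52),1)"
```

```text
clk 6.13 r 57.6 pos_theta -15.4 tool_theta -16.1 dy 0.5 Ftool [ 0.6  1.2 -0.3] q [-0.1   0.55 -0.61  2.38  2.11  0.94 -1.04] err deg
row x5 [0.0, -0.0, 0.04] [0.01, 0.0, -0.0] 0 end [0.596 0.137 0.098]
```

Emit:
{"op": "carry_out", "data": {"motion": [[[0,0,0.03],[0,0,0],0],[[0,0,0.03],[0,0,0],0],[[0,0,0.03],[0,0,0],0],[[0,0,0.03],[0,0,0],0],[[0,0,0.03],[0,0,0],0]]}}

```text
clock: 6.55
ee_pos: [0.5945, 0.1372, 0.0976]
ee_rot: [0.05, 0.901, -0.022, 0.431]
wrist_force: [0.2, -0.8, 0.3]
gripper_width: -0.0001
```

```bash
python3 -c "
from pose import *
p,q,s=st()"
```

```text
clk 6.55 r 53.0 pos_theta -17.1 tool_theta -16.1 dy 0.6 Ftool [-0.4 -0.7 -0. ] q [-0.1   0.56 -0.61  2.38  2.13  0.94 -1.05] err deg
```

Emit:
{"op": "carry_out", "data": {"motion": [[[0,0,0.01],[0,0,0],0],[[0,0,0.01],[0,0,0],0],[[0,0,0.01],[0,0,0],0],[[0,0,0.01],[0,0,0],0],[[0,0,0.01],[0,0,0],0]]}}

```text
clock: 6.97
ee_pos: [0.5948, 0.1373, 0.097]
ee_rot: [0.05, 0.901, -0.022, 0.431]
wrist_force: [-14.8, 0.1, 12.8]
gripper_width: 0.0002
```

Emit:
{"op": "carry_out", "data": {"motion": [[[0,0,0.01],[0,0,0],0],[[0,0,0.01],[0,0,0],0],[[0,0,0.01],[0,0,0],0],[[0,0,0],[0,0,0],0],[[0,0,0],[0,0,0],0]]}}

```text
clock: 7.38
ee_pos: [0.5945, 0.1374, 0.0964]
ee_rot: [0.049, 0.901, -0.022, 0.43]
wrist_force: [-19.3, -0.9, 16.3]
gripper_width: -0.0001
```

```bash
python3 -c "
from pose import *
p,q,s=st()"
```

```text
clk 7.38 r 52.3 pos_theta -18.1 tool_theta -16.0 dy 0.7 Ftool [ -0.6  -3.  -25.1] q [-0.09  0.56 -0.61  2.38  2.13  0.94 -1.05] err deg
```

Emit:
{"op": "carry_out", "data": {"motion": [[[0,0,-0.045],[0,0,0],0],[[-0.038,0,0.0005],[0,0.25,0],0],[[-0.038,0,0.0005],[0,0.25,0],0],[[-0.038,0,0.0005],[0,0.25,0],0],[[-0.038,0,0.0005],[0,0.25,0],0]]}}

```text
clock: 7.8
ee_pos: [0.5976, 0.137, 0.1006]
ee_rot: [0.051, 0.919, -0.02, 0.39]
wrist_force: [-6.5, -2.2, 6.9]
gripper_width: 0.0002
```

```bash
python3 -c "
from pose import *
p,q,s=st();snap('wrist','w3.png')"
```

```text
clk 7.80 r 52.5 pos_theta -12.4 tool_theta -11.0 dy 0.7 Ftool [-0.6 -2.9 -9.3] q [-0.07  0.5  -0.59  2.32  2.01  0.78 -0.91] err deg
```

View pics/w3.png

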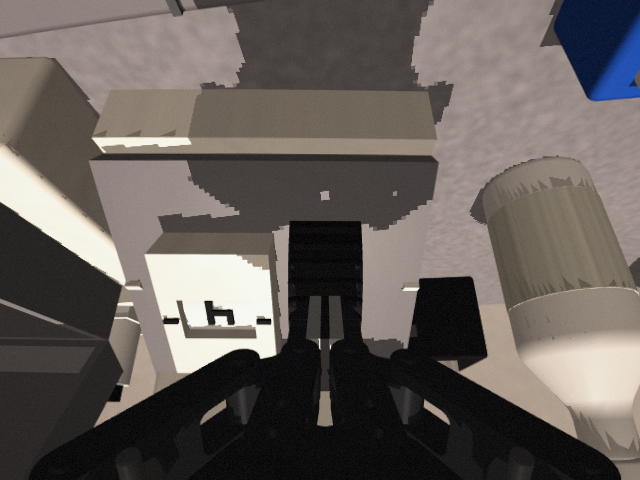

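The wheel rolls with the tip at about 9 N: the 4 is now near row 313 and the marks at row 321. I'll continue the stroke.

Emit:
{"op": "carry_out", "data": {"motion": [[[-0.06,0,0.001],[0,0.4,0],0],[[-0.06,0,0.001],[0,0.4,0],0],[[-0.06,0,0.001],[0,0.4,0],0],[[-0.06,0,0.001],[0,0.4,0],0],[[-0.06,0,0.001],[0,0.4,0],0]]}}

```text
clock: 8.27
ee_pos: [0.6049, 0.1361, 0.1071]
ee_rot: [0.053, 0.949, -0.015, 0.309]
wrist_force: [-6.1, -3.4, 5.0]
gripper_width: 0.0001
```

```bash
python3 -c "
from pose import *
p,q,s=st()"
```

```text
clk 8.27 r 52.4 pos_theta -1.7 tool_theta -1.0 dy 0.6 Ftool [ 1.7 -4.  -7.4] q [-0.04  0.43 -0.53  2.2   1.61  0.54 -0.47] err deg
```

Emit:
{"op": "carry_out", "data": {"motion": [[[-0.048,0,0.002],[0,0.32,0],0],[[-0.048,0,0.002],[0,0.32,0],0],[[-0.048,0,0.002],[0,0.32,0],0],[[-0.048,0,0.002],[0,0.32,0],0],[[-0.048,0,0.002],[0,0.32,0],0]]}}

```text
clock: 8.68
ee_pos: [0.6113, 0.1353, 0.111]
ee_rot: [0.054, 0.969, -0.012, 0.242]
wrist_force: [-5.8, -1.6, 8.3]
gripper_width: 0.0
```

```bash
python3 -c "
from pose import *
p,q,s=st();snap('wrist','w4.png')"
```

```text
clk 8.68 r 52.3 pos_theta 6.6 tool_theta 6.9 dy 0.6 Ftool [ 1.1 -2.2 -9.9] q [ 0.04  0.44 -0.57  2.09  1.17  0.53  0.02] err deg
```

View pics/w4.png

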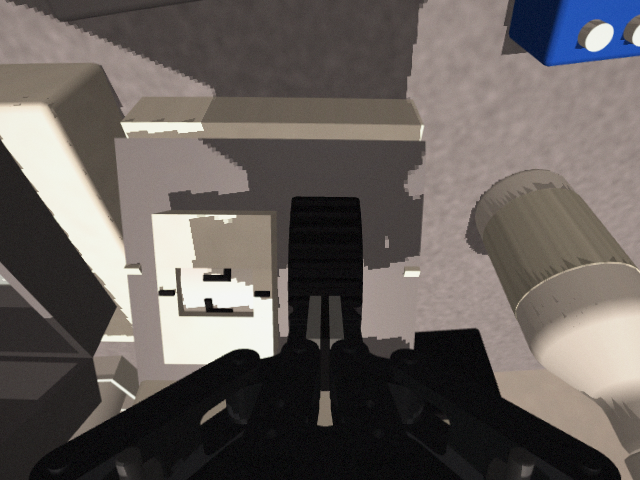

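The 4 is leaving at the top of its window (row ~303) and the 5 is entering (row ~275). Next I'll lift off, go back, and stroke again.

Emit:
{"op": "carry_out", "data": {"motion": [[[0,0,-0.1],[0,0,0],0],[[0,0,-0.1],[0,0,0],0],[[0,0,-0.1],[0,0,0],0],[[0,0,0],[0,0,0],0],[[0,0,0],[0,0,0],0]]}}

```text
clock: 9.15
ee_pos: [0.6069, 0.1359, 0.1181]
ee_rot: [0.053, 0.969, -0.012, 0.242]
wrist_force: [-0.1, 0.7, -0.2]
gripper_width: -0.0
```

```bash
python3 -c "
from pose import *
p,q,s=st()
P,Q=plan(p,q,*wheel(-6,62),1)
P,Q=plan(P,Q,*wheel(-18,60),1)"
```

```text
clk 9.15 r 60.7 pos_theta 6.1 tool_theta 6.9 dy 0.6 Ftool [0.3 0.7 0.1] q [ 0.05  0.42 -0.59  2.09  1.14  0.53  0.04] err deg
row x5 [0.09, -0.0, -0.01] [0.01, -0.52, 0.0] 0 end [0.596 0.137 0.112]
row x5 [0.08, -0.0, 0.02] [0.0, -0.48, 0.0] 0 end [0.588 0.137 0.101]
```

Emit:
{"op": "carry_out", "data": {"motion": [[[0.09,0,-0.01],[0.01,-0.52,0],0],[[0.09,0,-0.01],[0.01,-0.52,0],0],[[0.09,0,-0.01],[0.01,-0.52,0],0],[[0.09,0,-0.01],[0.01,-0.52,0],0],[[0.09,0,-0.01],[0.01,-0.52,0],0]]}}

```text
clock: 9.57
ee_pos: [0.595, 0.1379, 0.1123]
ee_rot: [0.052, 0.934, -0.019, 0.352]
wrist_force: [0.3, -0.6, -1.0]
gripper_width: 0.0003
```

Emit:
{"op": "carry_out", "data": {"motion": [[[0.08,0,0.02],[0,-0.48,0],0],[[0.08,0,0.02],[0,-0.48,0],0],[[0.08,0,0.02],[0,-0.48,0],0],[[0.08,0,0.02],[0,-0.48,0],0],[[0.08,0,0.02],[0,-0.48,0],0]]}}

```text
clock: 9.98
ee_pos: [0.5888, 0.1383, 0.1013]
ee_rot: [0.05, 0.893, -0.024, 0.447]
wrist_force: [-0.3, -0.0, 0.5]
gripper_width: 0.0003
```

```bash
python3 -c "
from pose import *
p,q,s=st()
P,Q=plan(p,q,*wheel(-19,53.5),1)"
```

```text
clk 9.98 r 59.9 pos_theta -17.6 tool_theta -18.2 dy 1.0 Ftool [-0.2 -0.1 -0.5] q [-0.17  0.56 -0.55  2.4   2.15  0.98 -1.12] err deg
row x5 [0.01, -0.01, 0.04] [0.0, -0.03, 0.0] 0 end [0.593 0.137 0.096]
```

Emit:
{"op": "carry_out", "data": {"motion": [[[0,0,0.06],[0,0,0],0],[[0,0,0.06],[0,0,0],0],[[0,0,0.06],[0,0,0],0],[[0,0,0.05],[0,0,0],0],[[0,0,0.02],[0,0,0],0]]}}

```text
clock: 10.4
ee_pos: [0.5951, 0.1373, 0.0975]
ee_rot: [0.05, 0.893, -0.025, 0.446]
wrist_force: [-12.2, 0.9, 10.2]
gripper_width: 0.0
```

```bash
python3 -c "
from pose import *
p,q,s=st()"
```

```text
clk 10.40 r 52.5 pos_theta -16.8 tool_theta -18.1 dy 0.7 Ftool [ -0.9  -0.5 -15.9] q [-0.16  0.57 -0.54  2.39  2.16  0.98 -1.11] err deg
```

Emit:
{"op": "carry_out", "data": {"motion": [[[0,0,-0.015],[0,0,0],0],[[-0.06,0,0.001],[0,0.4,0],0],[[-0.06,0,0.001],[0,0.4,0],0],[[-0.06,0,0.001],[0,0.4,0],0],[[-0.06,0,0.001],[0,0.4,0],0]]}}

```text
clock: 10.82
ee_pos: [0.5998, 0.1367, 0.1034]
ee_rot: [0.052, 0.922, -0.021, 0.382]
wrist_force: [0.5, 0.1, -0.5]
gripper_width: -0.0001
```

```bash
python3 -c "
from pose import *
p,q,s=st()"
```

```text
clk 10.82 r 53.0 pos_theta -8.5 tool_theta -10.0 dy 0.7 Ftool [-0.   0.1  0.7] q [-0.12  0.47 -0.52  2.31  1.98  0.72 -0.89] err deg
```

Emit:
{"op": "carry_out", "data": {"motion": [[[0,0,0.02],[0,0,0],0],[[0,0,0.02],[0,0,0],0],[[0,0,0],[0,0,0],0],[[0,0,0],[0,0,0],0],[[0,0,0],[0,0,0],0]]}}

```text
clock: 11.23
ee_pos: [0.5995, 0.137, 0.1023]
ee_rot: [0.051, 0.922, -0.021, 0.384]
wrist_force: [-10.8, 0.7, 10.5]
gripper_width: 0.0001
```

```bash
python3 -c "
from pose import *
p,q,s=st();snap('wrist','w5.png')"
```

```text
clk 11.23 r 52.4 pos_theta -9.6 tool_theta -10.2 dy 0.9 Ftool [  0.2  -0.5 -15.1] q [-0.12  0.48 -0.52  2.31  1.98  0.73 -0.89] err deg
```

View pics/w5.png

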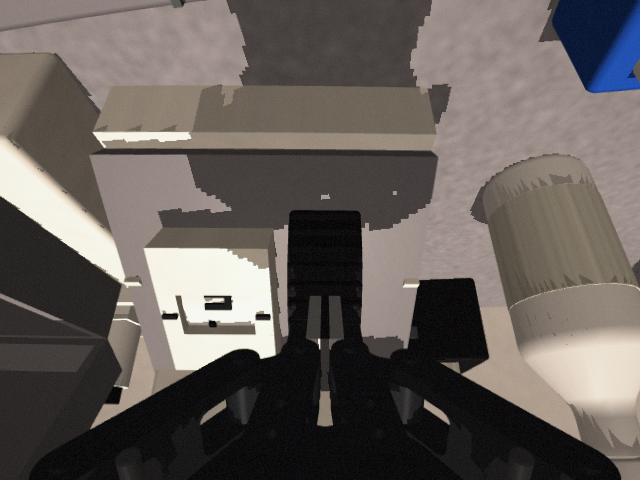

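The 5 is entering (row ~302), with the marks at 317. Contact is 15 N, so I'll ease off slightly and stroke.

Emit:
{"op": "carry_out", "data": {"motion": [[[-0.06,0,-0.008],[0,0.4,0],0],[[-0.06,0,0.002],[0,0.4,0],0],[[-0.06,0,0.002],[0,0.4,0],0],[[-0.06,0,0.002],[0,0.4,0],0],[[-0.06,0,0.002],[0,0.4,0],0]]}}

```text
clock: 11.7
ee_pos: [0.6066, 0.1362, 0.1082]
ee_rot: [0.053, 0.952, -0.017, 0.301]
wrist_force: [-5.8, -1.3, 5.0]
gripper_width: 0.0001
```

```bash
python3 -c "
from pose import *
p,q,s=st()"
```

```text
clk 11.70 r 52.4 pos_theta 0.5 tool_theta -0.1 dy 0.9 Ftool [ 1.7 -1.9 -7.4] q [-0.11  0.42 -0.45  2.19  1.54  0.5  -0.41] err deg
```

Emit:
{"op": "carry_out", "data": {"motion": [[[-0.048,0,0.003],[0,0.32,0],0],[[-0.048,0,0.003],[0,0.32,0],0],[[-0.048,0,0.003],[0,0.32,0],0],[[-0.048,0,0.003],[0,0.32,0],0],[[-0.048,0,0.003],[0,0.32,0],0]]}}

```text
clock: 12.12
ee_pos: [0.613, 0.1353, 0.1118]
ee_rot: [0.054, 0.971, -0.013, 0.234]
wrist_force: [-4.6, 0.0, 8.0]
gripper_width: 0.0001
```

Emit:
{"op": "carry_out", "data": {"motion": [[[0,0,-0.1],[0,0,0],0],[[0,0,-0.1],[0,0,0],0],[[0,0,-0.1],[0,0,0],0],[[0,0,0],[0,0,0],0],[[0,0,0],[0,0,0],0]]}}

```text
clock: 12.53
ee_pos: [0.6086, 0.1354, 0.1188]
ee_rot: [0.054, 0.971, -0.013, 0.234]
wrist_force: [0.1, -0.2, -0.9]
gripper_width: 0.0001
```

```bash
python3 -c "
from pose import *
p,q,s=st()
snap('wrist','w6.png')
P,Q=plan(p,q,*wheel(-6,62),1)
P,Q=plan(P,Q,*wheel(-18,60),1)"
```

```text
clk 12.53 r 60.5 pos_theta 7.9 tool_theta 7.9 dy 0.3 Ftool [ 0.3 -0.2  0.9] q [ 0.    0.42 -0.53  2.07  1.06  0.52  0.11] err deg
row x5 [0.1, -0.0, -0.01] [-0.0, -0.56, 0.0] 0 end [0.596 0.137 0.112]
row x5 [0.08, -0.0, 0.02] [-0.0, -0.48, 0.0] 0 end [0.588 0.137 0.101]
```

View pics/w6.png

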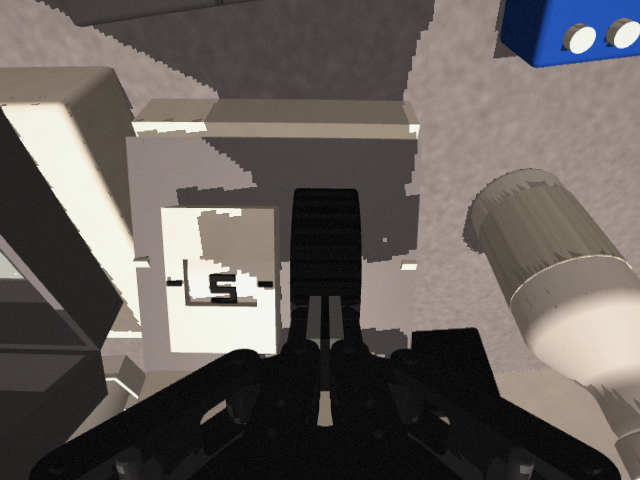

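The 5 is at rows 274–303, just past the marks at row 284. One more stroke of about 32° is needed. I'll measure it and go back.

```bash
python3 -c "
from pose import *
c=load('w6')
A=np.array([0,135,65.])
print(proj(c,w(A+43*n+[0,-52,0])))
b=c['pixels'][245:320,150:290].mean(2); m=np.argwhere(b[:, 58:90]<70); print(m.min(0)+[245,208],m.max(0)+[245,208])
bb=cv2.imread('pics/w6.png')[240:320,150:290]; cv2.imwrite('pics/z6.png',cv2.resize(bb,None,fx=5,fy=5,interpolation=cv2.INTER_CUBIC))
for r in (273,288,303): print(r,digit_theta(c,r))
"
```

```text
[[220.80153698 284.87597797]]
[274 210] [303 237]
273 -7.199999999999996
288 4.800000000000004
303 18.1
```

View pics/z6.png

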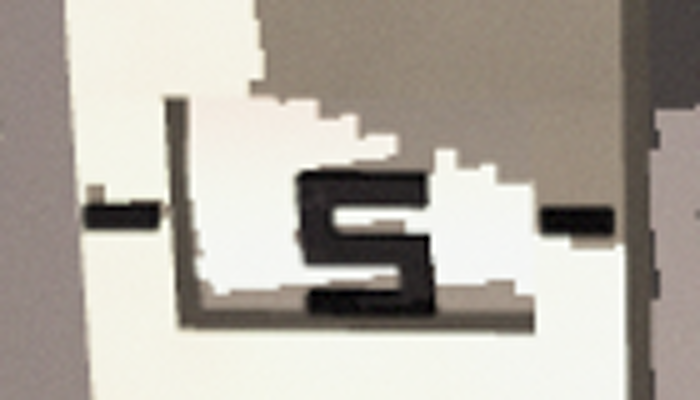

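Emit:
{"op": "carry_out", "data": {"motion": [[[0.1,0,-0.01],[0,-0.56,0],0],[[0.1,0,-0.01],[0,-0.56,0],0],[[0.1,0,-0.01],[0,-0.56,0],0],[[0.1,0,-0.01],[0,-0.56,0],0],[[0.1,0,-0.01],[0,-0.56,0],0]]}}

```text
clock: 13.0
ee_pos: [0.5956, 0.1378, 0.1125]
ee_rot: [0.052, 0.935, -0.019, 0.351]
wrist_force: [0.1, -0.7, 0.4]
gripper_width: -0.0002
```

Emit:
{"op": "carry_out", "data": {"motion": [[[0.08,0,0.02],[0,-0.48,0],0],[[0.08,0,0.02],[0,-0.48,0],0],[[0.08,0,0.02],[0,-0.48,0],0],[[0.08,0,0.02],[0,-0.48,0],0],[[0.08,0,0.02],[0,-0.48,0],0]]}}

```text
clock: 13.42
ee_pos: [0.5895, 0.1382, 0.1017]
ee_rot: [0.05, 0.893, -0.024, 0.447]
wrist_force: [-0.0, -0.9, -0.3]
gripper_width: -0.0002
```

Emit:
{"op": "carry_out", "data": {"motion": [[[0,0,0.06],[0,0,0],0],[[0,0,0.06],[0,0,0],0],[[0,0,0.06],[0,0,0],0],[[0,0,0.04],[0,0,0],0],[[0,0,0.02],[0,0,0],0]]}}

```text
clock: 13.83
ee_pos: [0.5953, 0.1372, 0.0978]
ee_rot: [0.05, 0.893, -0.025, 0.446]
wrist_force: [-12.2, -0.6, 9.8]
gripper_width: 0.0003
```

```bash
python3 -c "
from pose import *
p,q,s=st()"
```

```text
clk 13.83 r 52.5 pos_theta -16.3 tool_theta -18.0 dy 0.6 Ftool [ -0.5  -1.9 -15.5] q [-0.22  0.55 -0.47  2.39  2.17  0.94 -1.14] err deg
```

The 5 is centred at row 288.4, about +5° past, so about 31° remains.

Emit:
{"op": "carry_out", "data": {"motion": [[[-0.06,0,-0.002],[0,0.4,0],0],[[-0.06,0,0.003],[0,0.4,0],0],[[-0.06,0,0.003],[0,0.4,0],0],[[-0.06,0,0.003],[0,0.4,0],0],[[-0.06,0,0.003],[0,0.4,0],0]]}}

```text
clock: 14.25
ee_pos: [0.6019, 0.1365, 0.1049]
ee_rot: [0.052, 0.929, -0.02, 0.366]
wrist_force: [-0.5, -1.4, -0.1]
gripper_width: -0.0
```

```bash
python3 -c "
from pose import *
p,q,s=st()"
```

```text
clk 14.25 r 52.7 pos_theta -5.7 tool_theta -8.0 dy 0.7 Ftool [ 0.3 -1.5 -0.1] q [-0.19  0.44 -0.42  2.29  1.92  0.62 -0.84] err deg
```

Emit:
{"op": "carry_out", "data": {"motion": [[[0,0,0.02],[0,0,0],0],[[-0.06,0,0.01],[0,0.4,0],0],[[-0.06,0,0.004],[0,0.4,0],0],[[-0.06,0,0.003],[0,0.4,0],0],[[-0.06,0,0.003],[0,0.4,0],0]]}}

```text
clock: 14.67
ee_pos: [0.608, 0.136, 0.1091]
ee_rot: [0.053, 0.952, -0.016, 0.301]
wrist_force: [-7.9, -2.6, 8.9]
gripper_width: -0.0001
```

```bash
python3 -c "
from pose import *
p,q,s=st();snap('wrist','w7.png')"
```

```text
clk 14.67 r 52.4 pos_theta 2.4 tool_theta -0.1 dy 0.9 Ftool [  1.1  -3.4 -11.6] q [-0.19  0.4  -0.35  2.19  1.52  0.46 -0.4 ] err deg
```

View pics/w7.png

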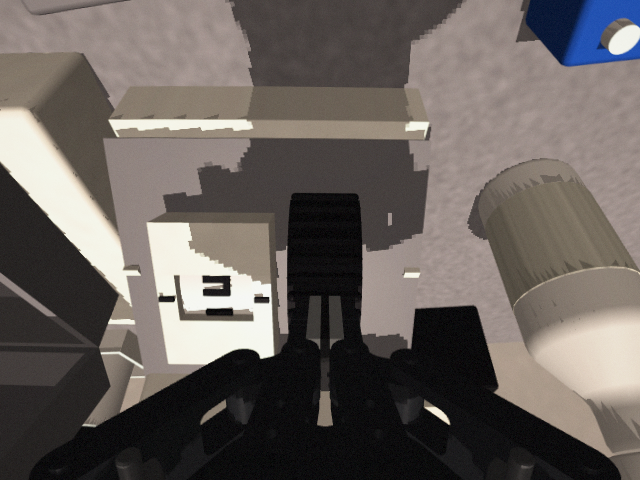

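The 6 is entering (rows 275–296), the bar at 312 is the end of the 5, and the marks are at 299. I'll continue.

Emit:
{"op": "carry_out", "data": {"motion": [[[-0.048,0,0.001],[0,0.32,0],0],[[-0.048,0,0.001],[0,0.32,0],0],[[-0.048,0,0.002],[0,0.32,0],0],[[-0.048,0,0.002],[0,0.32,0],0],[[0,0,0],[0,0,0],0]]}}

```text
clock: 15.13
ee_pos: [0.6145, 0.1351, 0.1127]
ee_rot: [0.055, 0.967, -0.014, 0.248]
wrist_force: [-4.5, 1.1, 10.6]
gripper_width: 0.0007
```

Emit:
{"op": "carry_out", "data": {"motion": [[[0,0,-0.1],[0,0,0],0],[[0,0,-0.1],[0,0,0],0],[[0,0,-0.1],[0,0,0],0],[[0,0,0],[0,0,0],0],[[0,0,0],[0,0,0],0]]}}

```text
clock: 15.55
ee_pos: [0.6083, 0.1355, 0.1185]
ee_rot: [0.054, 0.967, -0.014, 0.247]
wrist_force: [-0.0, 0.3, -0.1]
gripper_width: 0.0003
```

```bash
python3 -c "
from pose import *
p,q,s=st()
c=snap('wrist','w8.png')
A=np.array([0,135,65.]);print(proj(c,w(A+43*n+[0,-52,0])))
for a in (-12,-8,-4,0,4,8,12): 
  b=np.radians(35-a);print(a,proj(c,w(np.array([0,83,65])+38*np.array([-np.sin(b),0,np.cos(b)]))))
bb=cv2.imread('pics/w8.png')[240:320,150:290]; cv2.imwrite('pics/z8.png',cv2.resize(bb,None,fx=5,fy=5,interpolation=cv2.INTER_CUBIC))
P,Q=plan(p,q,*wheel(-6,62),1)
"
```

```text
clk 15.55 r 60.3 pos_theta 7.4 tool_theta 6.4 dy 0.4 Ftool [0.1 0.3 0.1] q [-0.09  0.39 -0.42  2.1   1.09  0.47  0.06] err deg
[[220.63467604 285.24675357]]
-12 [[223.03773262 266.86636035]]
-8 [[223.07338583 272.06323542]]
-4 [[223.21482701 277.20126141]]
0 [[223.46041276 282.2398518 ]]
4 [[223.80734704 287.13994963]]
8 [[224.25175194 291.86463638]]
12 [[224.78876317 296.37966999]]
row x5 [0.1, -0.0, -0.01] [-0.0, -0.5, 0.0] 0 end [0.596 0.137 0.112]
```

View pics/z8.png

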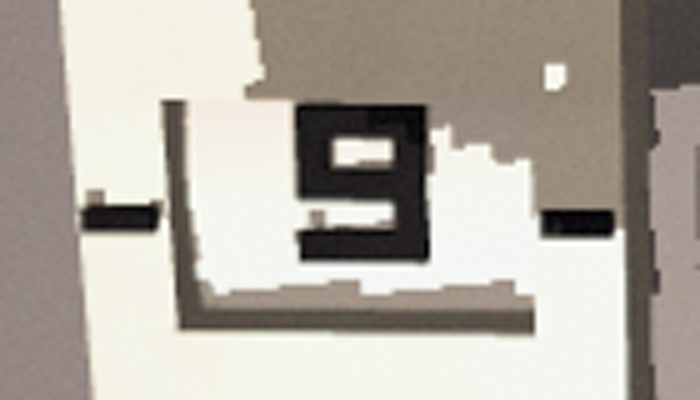

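The upside-down 6 spans rows 260.4–292.4 against marks at 283.4. It is about 3° short, so I'll do a small stroke.

```bash
python3 -c "
from pose import *
p,q,s=st()
P,Q=plan(p,q,*wheel(1,55),1)
"
```

```text
clk 15.60 r 60.2 pos_theta 7.3 tool_theta 6.4 dy 0.4 Ftool [ 0.2 -0.3  0.7] q [-0.09  0.39 -0.42  2.1   1.09  0.47  0.06] err deg
row x5 [0.04, -0.0, 0.03] [-0.0, -0.22, 0.0] 0 end [0.605 0.135 0.111]
```

Emit:
{"op": "carry_out", "data": {"motion": [[[0.04,0,0.03],[0,-0.22,0],0],[[0.04,0,0.03],[0,-0.22,0],0],[[0.04,0,0.03],[0,-0.22,0],0],[[0.04,0,0.03],[0,-0.22,0],0],[[0.04,0,0.03],[0,-0.22,0],0]]}}

```text
clock: 16.02
ee_pos: [0.6054, 0.136, 0.1111]
ee_rot: [0.054, 0.954, -0.017, 0.293]
wrist_force: [0.1, -1.2, 0.1]
gripper_width: 0.0001
```

```bash
python3 -c "
from pose import *
p,q,s=st()
"
```

```text
clk 16.02 r 55.5 pos_theta 1.3 tool_theta 0.9 dy 0.5 Ftool [-0.2 -1.2  0.1] q [-0.21  0.39 -0.33  2.19  1.45  0.44 -0.34] err deg
```

Emit:
{"op": "carry_out", "data": {"motion": [[[0,0,0.04],[0,0,0],0],[[0,0,0.04],[0,0,0],0],[[0,0,0.02],[0,0,0],0],[[0,0,0.015],[0,0,0],0],[[0,0,0],[0,0,0],0]]}}

```text
clock: 16.43
ee_pos: [0.6079, 0.1357, 0.1092]
ee_rot: [0.054, 0.954, -0.017, 0.293]
wrist_force: [-3.9, 0.3, 5.1]
gripper_width: 0.0002
```

```bash
cat > dig.py <<'E'
from pose import *
import sys
def look(fn):
    c=snap('wrist',fn); A=np.array([0,135,65.]); m=proj(c,w(A+43*n+[0,-52,0]))[0]
    for a in (-12,0,12):
        b=np.radians(35-a);print(a,proj(c,w(np.array([0,83,65])+38*np.array([-np.sin(b),0,np.cos(b)])))[0].round(1))
    u,v=int(m[0]),int(m[1]); print('mark pred',m.round(1),'crop',u-70,v-45)
    bb=cv2.imread('pics/'+fn)[v-45:v+35,u-70:u+70]; cv2.imwrite('pics/z'+fn,cv2.resize(bb,None,fx=5,fy=5,interpolation=cv2.INTER_CUBIC))
if __name__=='__main__': st(); look(sys.argv[1])
E
python3 dig.py w9.png
```

```text
clk 16.43 r 52.4 pos_theta 2.4 tool_theta 0.9 dy 0.6 Ftool [ 0.3 -0.1 -6.4] q [-0.2   0.4  -0.32  2.18  1.46  0.44 -0.34] err deg
-12 [218.1 279.7]
0 [219.  295.2]
12 [220.9 308.9]
mark pred [216.  299.6] crop 146 254
```

View pics/zw9.png

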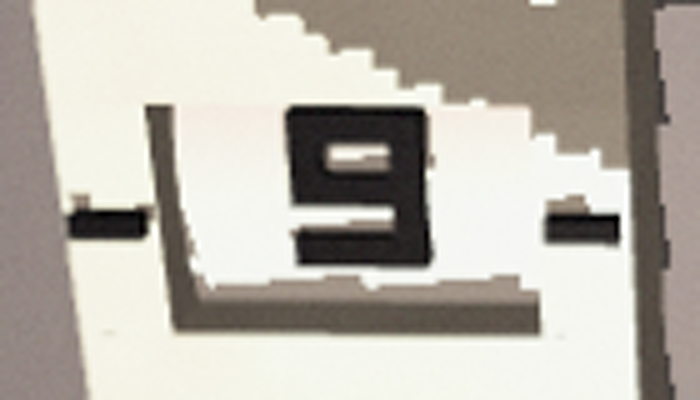

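The 6 is nearly centred; its middle bar is at row 291.5 and its top edge at 307. That leaves about 2° to go.

Emit:
{"op": "carry_out", "data": {"motion": [[[-0.02,0,0.003],[0,0.13,0],0],[[-0.02,0,0.002],[0,0.13,0],0],[[-0.02,0,0.001],[0,0.13,0],0],[[0,0,0],[0,0,0],0],[[0,0,0],[0,0,0],0]]}}

```text
clock: 16.9
ee_pos: [0.6099, 0.1355, 0.1103]
ee_rot: [0.054, 0.959, -0.015, 0.277]
wrist_force: [-2.7, -0.2, 5.9]
gripper_width: -0.0001
```

```bash
python3 dig.py w10.png
```

```text
clk 16.90 r 52.4 pos_theta 4.9 tool_theta 2.8 dy 0.6 Ftool [-0.9 -0.5 -6.4] q [-0.18  0.4  -0.34  2.15  1.33  0.43 -0.2 ] err deg
-12 [217.9 276.2]
0 [218.7 291.9]
12 [220.5 306. ]
mark pred [215.7 295.9] crop 145 250
```

View pics/zw10.png

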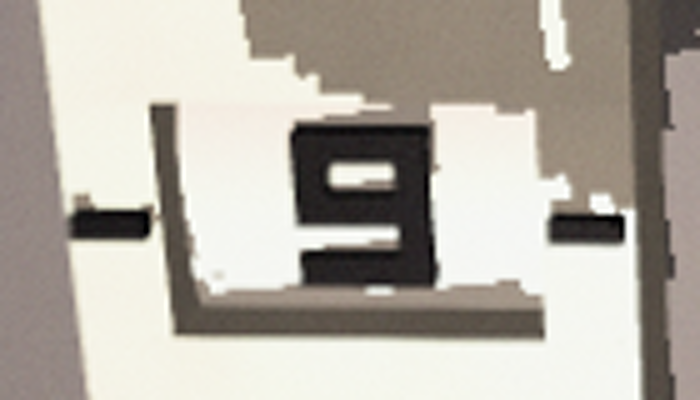

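The 6 is now centred, at rows 275–307.4 against a predicted 275.1–304.9, so within about 1°. I'll lift off and verify.

Emit:
{"op": "carry_out", "data": {"motion": [[[0,0,-0.1],[0,0,0],0],[[0,0,-0.3],[0,0,0],0],[[0,0,-0.5],[0,0,0],0],[[0,0,-0.6],[0,0,0],0],[[0,0,-0.5],[0,0,0],0]]}}

```text
clock: 17.37
ee_pos: [0.5767, 0.1391, 0.1607]
ee_rot: [0.054, 0.959, -0.016, 0.276]
wrist_force: [-0.1, -0.0, -0.2]
gripper_width: -0.0004
```

```bash
python3 dig.py w11.png
```

```text
clk 17.37 r 112.7 pos_theta 3.0 tool_theta 2.9 dy 0.4 Ftool [ 0.2 -0.   0.1] q [-0.14  0.27 -0.41  2.17  1.09  0.48  0.01] err deg
-12 [245.2 242.4]
0 [245.6 254.4]
12 [246.5 265.5]
mark pred [243.9 256.6] crop 173 211
```

View pics/zw11.png

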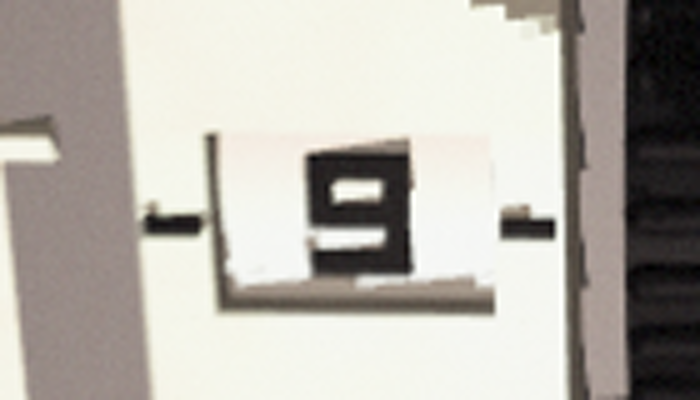

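View pics/w11.png

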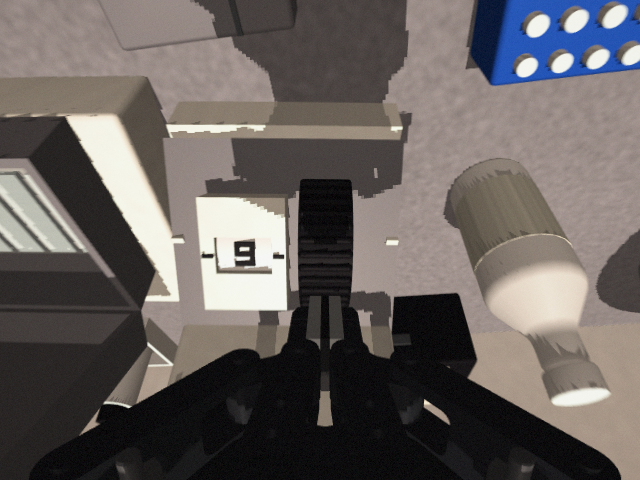

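The retracted view confirms the 6 is centred: rows 241.4–266 against a predicted 241.8–264.9, with marks at 256. Now the lid: I'll find its angle from the ridge (front top edge) in the top view, at zoom (410,285)–(710,318).

```bash
python3 - <<'E'
from pose import *
def lf(phi,y=-95,L=150,h=35):
    return w((55-L*np.cos(phi)+h*np.sin(phi), y, 95+L*np.sin(phi)+h*np.cos(phi)))
c=load('top0'); s=load('scene0')
for phi in np.arange(.8,1.2,.05):
    print(round(phi,2),[ (proj(c,lf(phi,y))-[235,130])[0].round(1)*4 for y in (-15,-175)], [(((proj(s,lf(phi,y))-[210,155])*3)[0]).round(0) for y in (-15,-175)],lf(phi).round(3))
p,q,s=st()
E
```

```text
0.8 [array([402.8, 340.4]), array([698.4, 369.6])] [array([213., 167.]), array([196.,  37.])] [ 0.586 -0.094  0.227]
0.85 [array([404.4, 326.8]), array([700.4, 356.4])] [array([204., 164.]), array([187.,  34.])] [ 0.593 -0.095  0.231]
0.9 [array([405.6, 313.2]), array([702.8, 342.8])] [array([194., 162.]), array([178.,  32.])] [ 0.599 -0.095  0.234]
0.95 [array([407.2, 299.2]), array([704.8, 328.8])] [array([185., 160.]), array([169.,  30.])] [ 0.606 -0.096  0.237]
1.0 [array([408.8, 285.2]), array([706.8, 314.4])] [array([175., 158.]), array([160.,  28.])] [ 0.613 -0.097  0.24 ]
1.05 [array([410. , 270.8]), array([708.8, 300.4])] [array([164., 156.]), array([151.,  26.])] [ 0.621 -0.098  0.243]
1.1 [array([411.6, 256.4]), array([710.4, 286. ])] [array([154., 155.]), array([142.,  25.])] [ 0.628 -0.099  0.245]
1.15 [array([413.2, 242. ]), array([712. , 271.6])] [array([144., 155.]), array([132.,  24.])] [ 0.636 -0.099  0.246]
clk 17.42 r 114.9 pos_theta 3.6 tool_theta 2.7 dy 1.2 Ftool [ 0.1  0.7 -2.1] q [-0.14  0.27 -0.41  2.17  1.09  0.48  0.01] err deg
```

Ridge at φ≈0.99 rad, consistent in both views. I'll plan the retreat, straighten, then move over the lid.

```bash
cat >> pose.py <<'E'
Rd=Rl*R.from_matrix(np.array([[-1,0,0],[0,1,0],[0,0,-1.]]).T)
def lidtcp(phi,D=130,lift=0,off=11):
    return w((55-D*np.cos(phi)+35*np.sin(phi)+off,-95,95+D*np.sin(phi)+35*np.cos(phi)+lift))
E
python3 - <<'E'
from pose import *
p,q,s=st()
P,Q=plan(p,q,[.50,.11,.33],Rd,3)
g=lidtcp(1.0,lift=20); print(g)
P,Q=plan(P,Q,[g[0],g[1],.31],Rd,2)
E
```

```text
clk 17.42 r 114.9 pos_theta 3.6 tool_theta 2.7 dy 1.2 Ftool [ 0.1  0.7 -2.1] q [-0.14  0.27 -0.41  2.17  1.09  0.48  0.01] err deg
row x5 [-0.03, -0.08, -0.4] [0.0, 0.43, 0.0] 0 end [0.551 0.13  0.219]
row x5 [0.04, -0.09, -0.41] [0.0, 0.43, 0.0] 0 end [0.526 0.12  0.274]
row x5 [0.12, -0.08, -0.38] [0.0, 0.43, 0.0] 0 end [0.5  0.11 0.33]
[ 0.63514811 -0.0994185   0.24330181]
row x5 [-0.52, -0.65, 0.06] [0.0, 0.0, 0.0] 0 end [0.568 0.006 0.32 ]
row x5 [-0.53, -0.64, 0.07] [0.0, 0.0, 0.0] 0 end [ 0.635 -0.099  0.31 ]
```

Emit:
{"op": "carry_out", "data": {"motion": [[[-0.03,-0.08,-0.4],[0,0.43,0],0],[[-0.03,-0.08,-0.4],[0,0.43,0],0],[[-0.03,-0.08,-0.4],[0,0.43,0],0],[[-0.03,-0.08,-0.4],[0,0.43,0],0],[[-0.03,-0.08,-0.4],[0,0.43,0],0]]}}

```text
clock: 17.83
ee_pos: [0.5518, 0.1298, 0.2156]
ee_rot: [0.055, 0.981, -0.01, 0.184]
wrist_force: [-0.3, -0.1, -1.1]
gripper_width: -0.0001
```

Emit:
{"op": "carry_out", "data": {"motion": [[[0.04,-0.09,-0.41],[0,0.43,0],0],[[0.04,-0.09,-0.41],[0,0.43,0],0],[[0.04,-0.09,-0.41],[0,0.43,0],0],[[0.04,-0.09,-0.41],[0,0.43,0],0],[[0.04,-0.09,-0.41],[0,0.43,0],0]]}}

```text
clock: 18.25
ee_pos: [0.5268, 0.1187, 0.2726]
ee_rot: [0.056, 0.994, -0.005, 0.092]
wrist_force: [0.6, -0.2, -0.4]
gripper_width: -0.0001
```

Emit:
{"op": "carry_out", "data": {"motion": [[[0.12,-0.08,-0.38],[0,0.43,0],0],[[0.12,-0.08,-0.38],[0,0.43,0],0],[[0.12,-0.08,-0.38],[0,0.43,0],0],[[0.12,-0.08,-0.38],[0,0.43,0],0],[[0.12,-0.08,-0.38],[0,0.43,0],0]]}}

```text
clock: 18.67
ee_pos: [0.5015, 0.1094, 0.3271]
ee_rot: [0.057, 0.998, -0.0, -0.002]
wrist_force: [0.6, -0.2, -0.0]
gripper_width: 0.0003
```

```bash
python3 - <<'E'
from pose import *
p,q,s=st();print(p)
g=lidtcp(1.0,lift=20); print(g)
P,Q=plan(p,q,[.56,-.01,.325],Rd,1)
P,Q=plan(P,Q,[g[0]+.005,g[1],.30],Rd,1)
E
```

```text
clk 18.67 r 293.1 pos_theta 8.4 tool_theta 35.2 dy -37.5 Ftool [-0.6 -0.1  0. ] q [ 0.22  0.21 -0.62  1.69  0.12  1.29  1.03] err deg
[0.50147642 0.10944509 0.32712419]
[ 0.63514811 -0.0994185   0.24330181]
row x5 [-0.48, -0.75, 0.01] [-0.0, -0.01, -0.0] 0 end [ 0.56  -0.01   0.325]
row x5 [-0.6, -0.53, 0.17] [-0.0, 0.0, -0.0] 0 end [ 0.64  -0.099  0.3  ]
```

Emit:
{"op": "carry_out", "data": {"motion": [[[-0.48,-0.75,0.01],[0,0,0],0],[[-0.48,-0.75,0.01],[0,0,0],0],[[-0.48,-0.75,0.01],[0,0,0],0],[[-0.48,-0.75,0.01],[0,0,0],0],[[-0.48,-0.75,0.01],[0,0,0],0]]}}

```text
clock: 19.08
ee_pos: [0.5611, -0.0116, 0.3248]
ee_rot: [0.057, 0.998, -0.0, -0.001]
wrist_force: [1.6, 0.1, -1.4]
gripper_width: 0.0001
```

Emit:
{"op": "carry_out", "data": {"motion": [[[-0.6,-0.53,0.17],[0,0,0],0],[[-0.6,-0.53,0.17],[0,0,0],0],[[-0.6,-0.53,0.17],[0,0,0],0],[[-0.6,-0.53,0.17],[0,0,0],0],[[-0.6,-0.53,0.17],[0,0,0],0]]}}

```text
clock: 19.5
ee_pos: [0.6417, -0.1006, 0.2986]
ee_rot: [0.057, 0.998, -0.0, -0.001]
wrist_force: [0.8, 0.0, 0.6]
gripper_width: 0.0001
```

```bash
python3 - <<'E'
from pose import *
p,q,s=st();print(p)
c=snap('wrist','l1.png')
for y in (-15,-95,-175): print(proj(c,w((55-150*np.cos(.99)+35*np.sin(.99),y,95+150*np.sin(.99)+35*np.cos(.99)))))
P,Q=plan(p,q,lidtcp(1.0,lift=12),Rd,1)
P,Q=plan(P,Q,lidtcp(1.0),Rd,1)
for f in (.8,.6,.4,.2,0): P,Q=plan(P,Q,lidtcp(f),Rd,1)
E
```

```text
clk 19.50 r 235.8 pos_theta 42.8 tool_theta 35.1 dy -230.5 Ftool [-0.8  0.1 -0.6] q [ 0.41  0.46 -0.48  1.41  0.21  1.33  1.37] err deg
[ 0.6416772  -0.10063286  0.29863333]
[[462.25700031 219.29313006]]
[[326.66454491 219.20169696]]
[[191.23168005 219.37082598]]
row x5 [0.04, 0.0, 0.42] [-0.0, -0.01, -0.0] 0 end [ 0.635 -0.099  0.235]
row x5 [0.0, 0.0, 0.08] [-0.0, 0.0, -0.0] 0 end [ 0.635 -0.099  0.223]
row x5 [0.17, 0.0, 0.07] [-0.0, 0.0, -0.0] 0 end [ 0.611 -0.097  0.213]
row x5 [0.15, 0.0, 0.11] [-0.0, 0.0, -0.0] 0 end [ 0.589 -0.094  0.197]
row x5 [0.12, 0.0, 0.12] [-0.0, 0.0, -0.0] 0 end [ 0.57  -0.092  0.178]
row x5 [0.1, 0.0, 0.16] [-0.0, 0.0, -0.0] 0 end [ 0.556 -0.09   0.155]
row x5 [0.06, 0.0, 0.16] [-0.0, 0.0, -0.0] 0 end [ 0.547 -0.089  0.13 ]
```

View pics/l1.png

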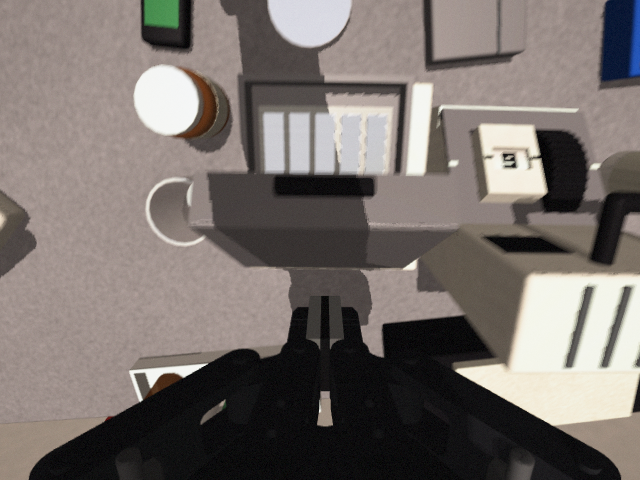

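The ridge is at row ~224, columns 195–458 (predicted 219, 191–462), with the tip behind it. I'll descend and follow the arc.

Emit:
{"op": "carry_out", "data": {"motion": [[[0.04,0,0.42],[0,0,0],0],[[0.04,0,0.42],[0,0,0],0],[[0.04,0,0.42],[0,0,0],0],[[0.03,0,0.42],[0,0,0],0],[[0.03,0,0.42],[0,0,0],0]]}}

```text
clock: 19.97
ee_pos: [0.6353, -0.0989, 0.2354]
ee_rot: [0.057, 0.998, -0.0, -0.001]
wrist_force: [1.0, 0.0, -0.2]
gripper_width: -0.0001
```

Emit:
{"op": "carry_out", "data": {"motion": [[[0,0,0.08],[0,0,0],0],[[0,0,0.08],[0,0,0],0],[[0,0,0.08],[0,0,0],0],[[0,0,0.08],[0,0,0],0],[[0,0,0.08],[0,0,0],0]]}}

```text
clock: 20.38
ee_pos: [0.6359, -0.0984, 0.225]
ee_rot: [0.056, 0.998, -0.0, -0.0]
wrist_force: [-0.4, -0.3, -0.4]
gripper_width: 0.0001
```

Emit:
{"op": "carry_out", "data": {"motion": [[[0.17,0,0.07],[0,0,0],0],[[0.17,0,0.07],[0,0,0],0],[[0.17,0,0.07],[0,0,0],0],[[0.17,0,0.07],[0,0,0],0],[[0.17,0,0.07],[0,0,0],0]]}}

```text
clock: 20.8
ee_pos: [0.6096, -0.0953, 0.2141]
ee_rot: [0.056, 0.998, -0.0, -0.001]
wrist_force: [2.1, -0.0, -0.1]
gripper_width: 0.0001
```

```bash
python3 - <<'E'
from pose import *
p,q,s=st();print(p,lidtcp(.8))
c=snap('wrist','l2.png')
E
```

```text
clk 20.80 r 149.1 pos_theta 34.8 tool_theta 35.1 dy -228.7 Ftool [-2.1  0.2  0.1] q [ 0.42  0.46 -0.48  1.61  0.23  1.13  1.34] err deg
[ 0.60962249 -0.09526715  0.21412485] [ 0.61062812 -0.09664285  0.21264103]
```

View pics/l2.png

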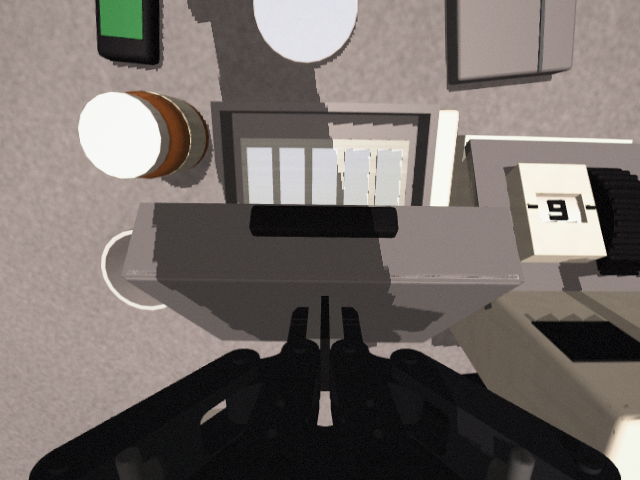

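The tip is against the outer face behind the ridge (row ~278). The lid is starting to move, and the 6 still stands in its window.

Emit:
{"op": "carry_out", "data": {"motion": [[[0.15,0,0.11],[0,0,0],0],[[0.15,0,0.11],[0,0,0],0],[[0.15,0,0.11],[0,0,0],0],[[0.15,0,0.11],[0,0,0],0],[[0.15,0,0.11],[0,0,0],0]]}}

```text
clock: 21.27
ee_pos: [0.5871, -0.093, 0.1971]
ee_rot: [0.056, 0.998, -0.0, -0.001]
wrist_force: [0.2, -0.2, 1.2]
gripper_width: 0.0
```

Emit:
{"op": "carry_out", "data": {"motion": [[[0.12,0,0.12],[0,0,0],0],[[0.12,0,0.12],[0,0,0],0],[[0.12,0,0.12],[0,0,0],0],[[0.12,0,0.12],[0,0,0],0],[[0.12,0,0.12],[0,0,0],0]]}}

```text
clock: 21.68
ee_pos: [0.5696, -0.091, 0.1792]
ee_rot: [0.056, 0.998, -0.0, -0.001]
wrist_force: [1.5, 0.9, 0.1]
gripper_width: -0.0
```

```bash
python3 - <<'E'
from pose import *
p,q,s=st();print(p,lidtcp(.4))
c=snap('wrist','l3.png')
P,Q=p,q
for f in (.2,0): P,Q=plan(P,Q,lidtcp(f),Rd,1)
E
```

```text
clk 21.68 r 121.3 pos_theta 15.3 tool_theta 35.1 dy -229.0 Ftool [-1.4  1.1 -0.1] q [ 0.44  0.43 -0.49  1.75  0.23  1.02  1.33] err deg
[ 0.56956797 -0.09099626  0.17917857] [ 0.57024217 -0.09207119  0.17786152]
row x5 [0.09, -0.01, 0.16] [-0.0, -0.0, 0.0] 0 end [ 0.556 -0.09   0.155]
row x5 [0.06, 0.0, 0.17] [-0.0, -0.0, 0.0] 0 end [ 0.547 -0.089  0.13 ]
```

View pics/l3.png

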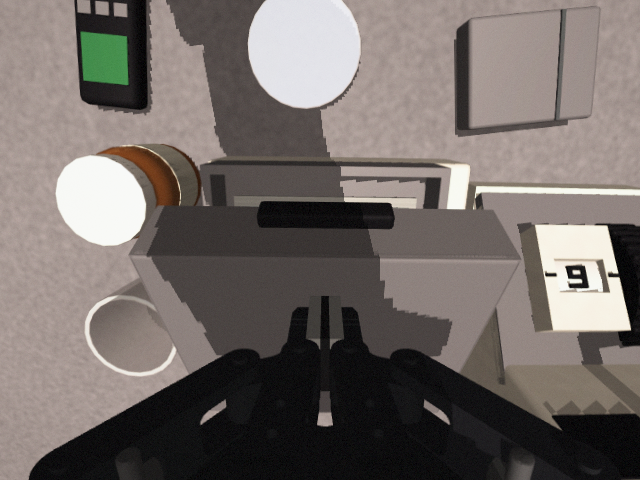

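The lid is following (ridge at row ~258). Continuing down to shut.

Emit:
{"op": "carry_out", "data": {"motion": [[[0.09,0,0.16],[0,0,0],0],[[0.09,0,0.16],[0,0,0],0],[[0.09,0,0.16],[0,0,0],0],[[0.09,0,0.16],[0,0,0],0],[[0.09,0,0.16],[0,0,0],0]]}}

```text
clock: 22.15
ee_pos: [0.5559, -0.0895, 0.155]
ee_rot: [0.056, 0.998, -0.0, -0.001]
wrist_force: [-1.0, 0.2, 1.3]
gripper_width: -0.0003
```

Emit:
{"op": "carry_out", "data": {"motion": [[[0.06,0,0.16],[0,0,0],0],[[0.06,0,0.16],[0,0,0],0],[[0.06,0,0.16],[0,0,0],0],[[0.06,0,0.16],[0,0,0],0],[[0.04,0,0.1],[0,0,0],0]]}}

```text
clock: 22.57
ee_pos: [0.5477, -0.0886, 0.1328]
ee_rot: [0.056, 0.998, -0.0, -0.001]
wrist_force: [0.3, -0.1, 0.8]
gripper_width: 0.0001
```

```bash
python3 - <<'E'
from pose import *
p,q,s=st();print(p,lidtcp(0))
E
```

```text
clk 22.57 r 92.4 pos_theta -7.9 tool_theta 35.1 dy -229.1 Ftool [-0.3 -0.1 -0.8] q [ 0.44  0.45 -0.48  1.85  0.26  0.91  1.3 ] err deg
[ 0.54774244 -0.08857575  0.1327549 ] [ 0.54650208 -0.08938383  0.13      ]
```

Emit:
{"op": "carry_out", "data": {"motion": [[[0,0,0.03],[0,0,0],0],[[0,0,0.03],[0,0,0],0],[[0,0,0.03],[0,0,0],0],[[0,0,0.02],[0,0,0],0],[[0,0,0],[0,0,0],0]]}}

```text
clock: 22.98
ee_pos: [0.5481, -0.0886, 0.1302]
ee_rot: [0.056, 0.998, -0.0, -0.001]
wrist_force: [0.2, 0.2, 0.1]
gripper_width: 0.0001
```

```bash
python3 - <<'E'
from pose import *
p,q,s=st();print(p,s['wrist_force'])
E
```

```text
clk 22.98 r 90.3 pos_theta -8.8 tool_theta 35.1 dy -229.1 Ftool [-0.2  0.2 -0.1] q [ 0.44  0.45 -0.48  1.85  0.26  0.91  1.3 ] err deg
[ 0.54810175 -0.08863111  0.1302171 ] [0.18536115 0.16211333 0.10254909]
```

Emit:
{"op": "carry_out", "data": {"motion": [[[0,0,0.02],[0,0,0],0],[[0,0,0.02],[0,0,0],0],[[0,0,0.01],[0,0,0],0],[[0,0,0],[0,0,0],0],[[0,0,0],[0,0,0],0]]}}

```text
clock: 23.4
ee_pos: [0.5482, -0.0886, 0.1301]
ee_rot: [0.056, 0.998, -0.0, -0.0]
wrist_force: [-4.9, 0.8, 12.0]
gripper_width: -0.0
```

```bash
python3 - <<'E'
from pose import *
p,q,s=st();print(p,s['wrist_force']); snap('wrist','l4.png')
E
```

```text
clk 23.40 r 90.1 pos_theta -8.8 tool_theta 35.0 dy -229.0 Ftool [  4.9   0.2 -12. ] q [ 0.44  0.45 -0.48  1.85  0.26  0.9   1.3 ] err deg
[ 0.54824012 -0.08860907  0.13008767] [-4.8715639   0.79497562 12.01376424]
```

View pics/l4.png

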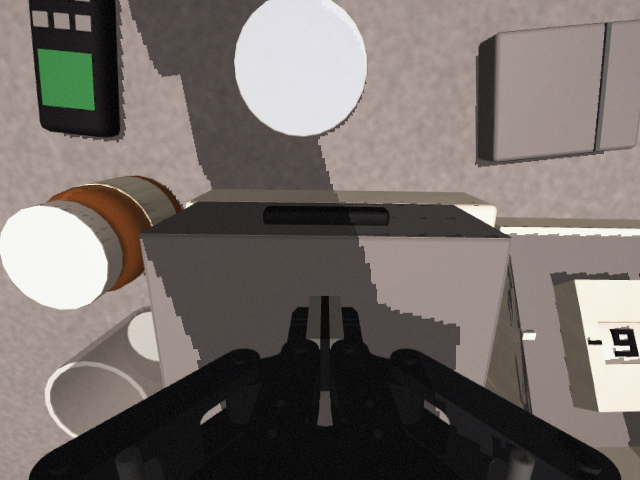

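The lid looks shut: the tip is at z=0.130, exactly the shut height, and resistance is stiff. I'll press a little more, then lift.

Emit:
{"op": "carry_out", "data": {"motion": [[[0,0,0.02],[0,0,0],0],[[0,0,0.02],[0,0,0],0],[[0,0,0],[0,0,0],0],[[0,0,0],[0,0,0],0],[[0,0,0],[0,0,0],0]]}}

```text
clock: 23.87
ee_pos: [0.5482, -0.0886, 0.13]
ee_rot: [0.056, 0.998, -0.001, -0.0]
wrist_force: [-8.4, -0.3, 22.4]
gripper_width: -0.0
```

Emit:
{"op": "carry_out", "data": {"motion": [[[0,0,-0.1],[0,0,0],0],[[0,0,-0.3],[0,0,0],0],[[0,0,-0.8],[0,0,0],0],[[0,0,-1],[0,0,0],0],[[0,0,-1],[0,0,0],0]]}}

```text
clock: 24.28
ee_pos: [0.5477, -0.0884, 0.2245]
ee_rot: [0.056, 0.998, 0.0, -0.001]
wrist_force: [0.8, -0.4, 1.0]
gripper_width: 0.0002
```

Emit:
{"op": "carry_out", "data": {"motion": [[[0.8,0,-0.8],[0,0,0],0],[[0.8,0,-0.8],[0,0,0],0],[[0.8,0,-0.5],[0,0,0],0],[[0.8,0,0],[0,0,0],0],[[0.8,0,0],[0,0,0],0]]}}

```text
clock: 24.7
ee_pos: [0.4286, -0.0748, 0.2881]
ee_rot: [0.056, 0.998, -0.0, 0.001]
wrist_force: [-0.2, 0.3, 1.4]
gripper_width: 0.0
```

```bash
python3 - <<'E'
from pose import *
p,q,s=st();print(p,s['wrist_force']); snap('wrist','l5.png');snap('top','t5.png');snap('scene','s5.png')
a=cv2.imread('pics/t5.png')[130:290,235:435];cv2.imwrite('pics/zt5.png',cv2.resize(a,None,fx=4,fy=3.75,interpolation=cv2.INTER_CUBIC))
a=cv2.imread('pics/s5.png')[155:355,210:360];cv2.imwrite('pics/zs5.png',cv2.resize(a,None,fx=3,fy=3,interpolation=cv2.INTER_CUBIC))
E
```

```text
clk 24.70 r 288.4 pos_theta -4.3 tool_theta 34.9 dy -228.8 Ftool [ 0.2  0.3 -1.4] q [ 0.58  0.06 -0.54  1.92  0.04  1.17  1.49] err deg
[ 0.42858843 -0.07481929  0.28807553] [-0.16348145  0.27770902  1.40178714]
```

View pics/l5.png

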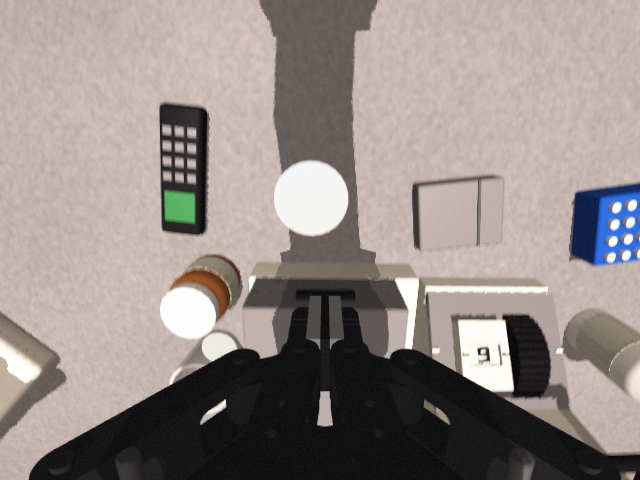

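View pics/zs5.png

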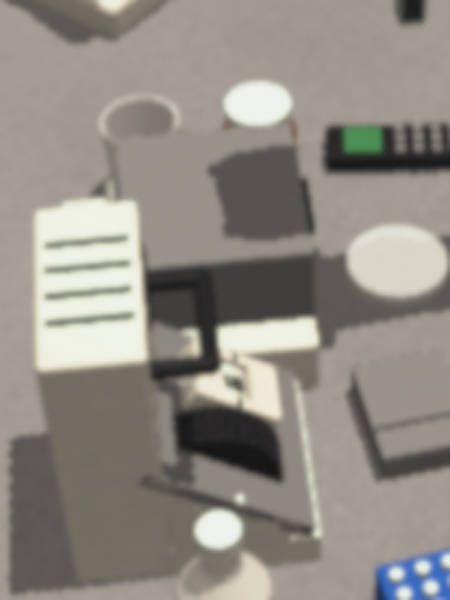

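View pics/t5.png

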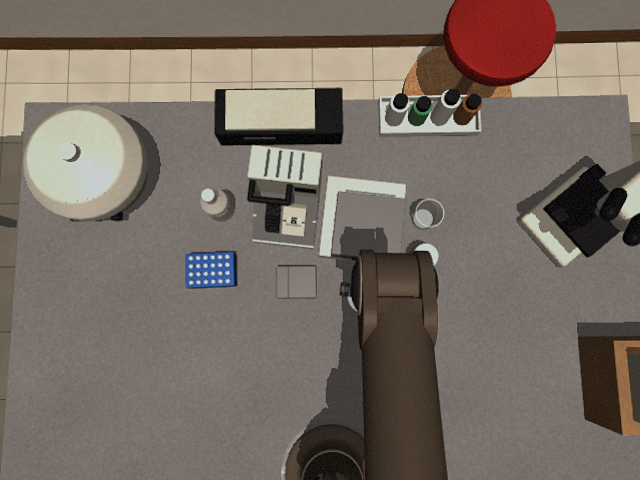

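Lid shut with no visible gap, 6 in the window, and the visible bystanders unmoved in the top and scene views. Handing in.

```bash
python3 -c "
from h import *
print(ctrl.finish_job(), ctrl.sense()['clock'])"
```

```text
the job is handed in; nothing more can be done
the job is handed in; nothing more can be done
```

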